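# Rack the cast bars on the sloped cooling chutes

## Task

Rack the cast bars on the two sloped steel chutes: both narrow bars in the narrow chute and both wide bars in the wide one, every bar with its flat butt end downhill and its casting neck uphill, the lowest against the stop and the next one up against it. One narrow bar has been put in the wrong way round: take it out, turn it end for end and load it again. Set each bar on its chute at the top end and let go there, so that it slides down by itself and is not dropped; the wide bar already racked and everything else on the bench stay where they are.

Things in the scene. Friction and masses are not known exactly. Their poses are not given: they have to be found in the camera images.
- narrow_bed: Smooth steel lane for 28 mm bars, fixed, sloping 0.52 rad (30 deg): floor 34 mm wide, 270 mm long, open top end, stop plate 22 mm high at the low end, side walls 5 mm thick, 10 mm above the floor. Bars slide down it by themselves. Origin: on the floor, mid-width, at the stop's face, 30 mm above the bench. x: up the slope; y: across; z: square to the floor
- wide_bed: Smooth steel lane for 48 mm bars, fixed, sloping 0.52 rad (30 deg): floor 54 mm wide, 270 mm long, open top end, stop plate 22 mm high at the low end, side walls 5 mm thick, 10 mm above the floor. Bars slide down it by themselves. Origin: on the floor, mid-width, at the stop's face, 30 mm above the bench. x: up the slope; y: across; z: square to the floor
- narrow_turned: cast aluminium bar: block 80 long x 28 wide x 32 high (mm), flat butt end; at the other end a casting neck 25 long, 14 wide, 18 high. Origin: centre of the block's underside, 40 mm from the butt, 65 mm from the neck's tip. x: along the bar towards the neck; z: out of its top. At the start it lies at the bottom of the narrow chute the wrong way round, its neck against the stop.
- narrow_loose: cast aluminium bar: block 80 long x 28 wide x 32 high (mm), flat butt end; at the other end a casting neck 25 long, 14 wide, 18 high. Origin: centre of the block's underside, 40 mm from the butt, 65 mm from the neck's tip. x: along the bar towards the neck; z: out of its top. At the start it lies flat on the bench.
- wide_loose: cast aluminium bar: block 80 long x 48 wide x 32 high (mm), flat butt end; at the other end a casting neck 25 long, 14 wide, 18 high. Origin: centre of the block's underside, 40 mm from the butt, 65 mm from the neck's tip. x: along the bar towards the neck; z: out of its top. At the start it lies flat on the bench.
- wide_home: cast aluminium bar: block 80 long x 48 wide x 32 high (mm), flat butt end; at the other end a casting neck 25 long, 14 wide, 18 high. Origin: centre of the block's underside, 40 mm from the butt, 65 mm from the neck's tip. x: along the bar towards the neck; z: out of its top. It already lies properly at the bottom of the wide chute, butt end against the stop, and stays there.
- narrow_turned_butt (a point): narrow_turned: point on the underside, mid-width, at the butt end
- narrow_turned_tip (a point): narrow_turned: point on the underside, mid-width, at the neck's tip
- narrow_loose_butt (a point): narrow_loose: point on the underside, mid-width, at the butt end
- narrow_loose_tip (a point): narrow_loose: point on the underside, mid-width, at the neck's tip
- wide_loose_butt (a point): wide_loose: point on the underside, mid-width, at the butt end
- wide_loose_tip (a point): wide_loose: point on the underside, mid-width, at the neck's tip
- wide_home_butt (a point): wide_home: point on the underside, mid-width, at the butt end
- wide_home_tip (a point): wide_home: point on the underside, mid-width, at the neck's tip
- half_brick: loose pale firebrick half, 110 x 75 x 62 mm high, on the bench among the bars; origin: centre of its underside, x along its length
- crucible: loose white bowl-shaped crucible, 96 mm across the rim, 48 mm high, on the bench among the bars; origin: centre of its underside
- flux_jar: loose upright glass jar, 42 mm across, 70 mm high, on the bench in the midst of the loose bars, brick and crucible; origin: centre of its underside
- hammer: loose hammer, 260 mm long, 26 mm high, lying left of the chutes; origin: middle of its length, on the bench; x towards the head
- ingot_mould: loose black steel ingot mould with a handle, trough 160 x 46 x 30 mm high, handle to 125 mm beyond it, lying at the left; origin: under the trough's centre, x away from the handle
- scraper: loose scraper with wooden handle, 250 mm long, 20 mm high, lying close to the robot; origin: middle of its length, on the bench; x towards the blade
Things that resemble listed ones, but are neither listed nor needed, are in the scene too. What is shaped like the wide_loose but purple is not meant. Leave any yellow look-alike of the narrow_turned alone.

How it is judged:
By the outcome, as a careful person would: the job done as asked, in the order asked, and still so for the second after the job is handed in, with the robot touching nothing.
It also fails if it takes over 72 s, if anything falls off the work surface, if the arm or the gripper's body presses on something with over 40 N, if the wrist force passes 120 N, or if a joint passes its speed limit or range.

## Robot

A 6-joint arm with a two-finger parallel gripper is mounted at the origin on the work surface. World frame = base frame: x ahead of the robot, y to its left, z up, the work surface at z = 0. Lengths are in mm, angles in rad, forces in N, time in s.
With the tool pointing down it reaches from about 400 to 925 mm from the base axis. Payload 12.5 kg.
Tool frame: the origin (TCP) lies at the very end of the fingers, on their centre line; the grasp point (between the pads) lies 19 mm behind it; z points along the fingers, y is the line along which they close (so a half turn about z gives the same grasp; the last joint's range is limited). The gripper opens to 95 mm and grips with 3 to 60 N. Pads are 20 mm wide; open, the fingers measure 119 mm over their backs; the gripper's body (75 mm by 180 mm) begins 59 mm behind the grasp point.
Start: joints at [1.115, 0.491, 1.559, -0, 1.092, -0.106], TCP at [214.178, 587.175, 214.661] pointing down, gripper open.
Joint ranges: [-3.1, 3.1], [-0.84, 2.19], [0.05, 2.79], [-1.13, 4.28], [0.06, 2.93], [-2.69, 2.69]. Speed limits (rad/s): [2.22, 2.22, 2.79, 3.14, 3.14, 3.14].

## Interface

Orientations are given as [roll, pitch, yaw] about the fixed x, y, z axes, in that order (R = Rz(yaw) Ry(pitch) Rx(roll)).
In Python, from cell import * gives the robot as it stands.
- The arm moves only by the tool step_arm, never from a script. Its argument "plan" is a list of rows, each an object of numbers: "x", "y", "z": the shift along the tool's x, y, z in units of 25 mm (1.0 is 25 mm); "rx", "ry", "rz": the turn, a rotation vector about the tool's x, y, z in units of 0.1 rad (1.0 is 0.1 rad). In form: [{"x": .., "y": .., "z": .., "rx": .., "ry": .., "rz": ..}, ...]. A call has exactly 10 rows; each row shifts and turns the commanded pose from where the row before left it, along the tool's axes as they then stand; what a row does not reach is not made up. A row lasts 1/12 s, in which the tool goes at most 41.7 mm and 7.16 degrees, less where a joint would pass 70% of its speed; a pose out of reach is approached as far as the arm can. A call with a number of a shift or a turn outside -1 to 1 is refused whole. A call with a gripper value outside its range is refused whole. "jaw" is the closure, from -1 (fully open) to 1 (shut), so that 0 is half open, set as the call begins (left out, the last holds). The fingers move at their own pace and stop on an object; the grip force is fixed at half the most. Time passes only in rows, so rows that do not move let the fingers close, or fill a call up. It gives the time, the measured TCP pose, the force, the opening and the grip force at its end, in the units of the state.
- state(): the state, without advancing time (a new reading comes with each control period).
- read_camera(name): name is "scene" or "top" or "wrist"; returns a dict with "image" (420x560x3 uint8, red, green, blue), "depth" (420x560 float32, mm along the optical axis (not along the pixel's ray), 0 where there is no reading), "vfov" (degrees; the focal length in pixels is half the picture's height over the tangent of half this angle, whatever the lens; pixels are square), "cx", "cy" (the principal point, pixels), "R" (3x3) and "t" (3): a world point X has camera coordinates R X + t. Camera axes: x right, y down, z forward; pixel columns grow to the right and rows downward; lengths in mm; the calibration is good to about 2 mm. A picture is of the moment at which its call begins.
- job_done(): hands the job in; it is judged then, once.
The state is a dict: "t": time; "joints": joint angles; "qvel": joint speeds; "tau": joint torques, N m; "eef_pos": TCP position; "tcp_rot": TCP orientation; "ft_force": force on the tool from outside, world axes, zero at the start; "moment": the same for the moment, N m; "opening": opening from 0.0 (shut) to 1.0 (fully open); "grip_force": force on a finger pad.
Only numpy, scipy, OpenCV 4.12 (cv2) and the standard library are available. Lean on these libraries where they do the work, as an engineer would, in place of code of your own. Each camera call takes 0.05 s, during which the arm holds its last target. There are 200 camera calls.

## Working session

There is one attempt and no reset: what is moved stays moved. The work goes in short steps, Python scripts to look and compute and a tool call to move; the robot and the scene stay as the last step left them, time stands still between calls to the robot, and variables do not carry over. Pictures are saved under pics/ and viewed, at most 10 in all, crops included, and the job is handed in when it is done.

Besides the shell and the picture viewer there is one more tool, called after "Emit:" as name(argument=value, ...) on one line, values as JSON. step_arm: Moves the arm, as the interface text tells. Shifts and turns lie within -1 to 1; 1 stands for 25 mm of shift or 0.1 rad of turn. Its arguments: {"type":"object","properties":{"plan":{"type":"array","items":{"type":"object","properties":{"x":{"type":"number"},"y":{"type":"number"},"z":{"type":"number"},"rx":{"type":"number"},"ry":{"type":"number"},"rz":{"type":"number"}}}},"jaw":{"type":"number"}},"required":["plan"]}

```bash
ls; mkdir -p pics; cat > h.py <<'E'
from cell import *
import numpy as np, cv2
from scipy.spatial.transform import Rotation as Ro
def f(c): return c["image"].shape[0]/2/np.tan(np.radians(c["vfov"])/2)
def pts(c):
    h,w=c["depth"].shape; u,v=np.meshgrid(np.arange(w),np.arange(h)); d=c["depth"]; F=f(c)
    P=np.stack([(u-c["cx"])/F*d,(v-c["cy"])/F*d,d],-1)
    return (P-np.array(c["t"]).ravel())@np.array(c["R"])
def save(n,im): cv2.imwrite("pics/"+n+".png",cv2.cvtColor(im,cv2.COLOR_RGB2BGR))
E
python3 - <<'E'
from h import *
import pickle
print(state())
d={}
for n in ["scene","top"]:
    c=read_camera(n); d[n]=c; save(n+"0",c["image"]); print(n,c["vfov"],c["cx"],c["cy"],c["R"],c["t"])
pickle.dump(d,open("c0.pkl","wb"))
E
```

```text
pics
{'t': 0.0, 'joints': array([ 1.11539674e+00,  4.91543038e-01,  1.55945155e+00, -4.11107408e-05,
        1.09174262e+00, -1.05573694e-01]), 'qvel': array([ 0.00061012,  0.00096667,  0.0013993 , -0.00025946, -0.00068195,
       -0.00064097]), 'tau': array([ 6.81412330e-04, -6.12637997e+01, -2.58183199e+01,  6.93206163e-02,
        4.82040457e-02, -6.25185066e-05]), 'eef_pos': array([214.06740139, 586.9223023 , 214.07130548]), 'tcp_rot': array([-3.14045063e+00, -8.43522195e-05,  2.79178568e+00]), 'ft_force': array([ 0.72464447, -0.33850645,  0.30901499]), 'moment': array([0.00669472, 0.01223076, 0.01020661]), 'grip_force': 0.0, 'opening': 1.0022880200805495}
scene 56.808670184694854 281.16130230399415 207.4032004184531 [[-0.31185942  0.95012426 -0.00275382]
 [ 0.65473899  0.21280294 -0.72528048]
 [-0.68852056 -0.22798858 -0.688448  ]] [ 157.55086409 -247.06719596 1468.31144467]
top 57.333914947629005 280.34530275122717 205.43575334938592 [[ 0.01842001 -0.99980691 -0.00684484]
 [-0.98410238 -0.01692032 -0.17679428]
 [ 0.17664433  0.00999258 -0.98422402]] [ -33.97510125  473.13089232 1098.00120357]
```

View pics/top0.png

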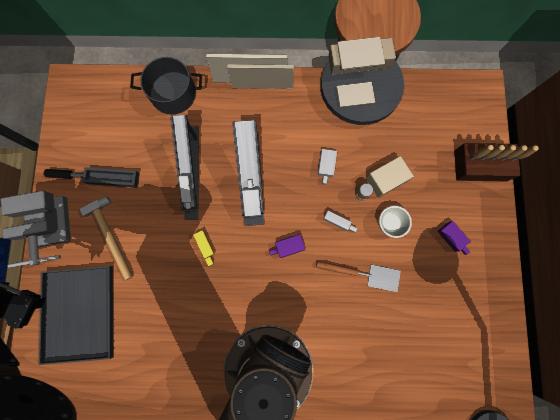

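View pics/scene0.png

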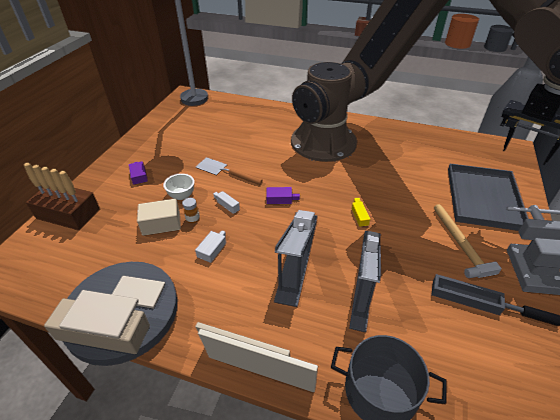

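The top picture shows uphill as +x (up in the image).
- Narrow chute: about (187,165), with its bar at (185,190).
- Wide chute: about (248,170), with its bar at (251,203).
- Loose grey bars: wide at (327,163), narrow at (340,220).
- Look-alikes: purple at (288,246) and (455,236), yellow at (204,246). I won't use these.

Next come a close crop and the measurements.

```bash
python3 - <<'E'
from h import *
import pickle
d=pickle.load(open("c0.pkl","rb")); c=d["top"]; P=pts(c); im=c["image"]
save("crop1",cv2.resize(im[105:260,165:365],None,fx=3.8,fy=3.8,interpolation=cv2.INTER_CUBIC))
hsv=cv2.cvtColor(im,cv2.COLOR_RGB2HSV)
# loose bars: top face z~32
def comp(m,box,name):
    u0,v0,u1,v1=box; k=np.zeros_like(m); k[v0:v1,u0:u1]=m[v0:v1,u0:u1]
    n,l,s,_=cv2.connectedComponentsWithStats(k.astype(np.uint8))
    i=1+np.argmax(s[1:,4]); q=P[l==i]
    r=cv2.minAreaRect(q[:,:2].astype(np.float32)); print(name,s[i,4],q.mean(0).round(1),np.median(q[:,2]).round(1),r)
    return q
comp((P[...,2]>26)&(P[...,2]<40),(312,145,345,180),"wideblock")
comp((P[...,2]>26)&(P[...,2]<40),(320,205,360,235),"narrowblock")
comp((P[...,2]>8)&(P[...,2]<40),(312,145,345,187),"wideall")
comp((P[...,2]>8)&(P[...,2]<40),(320,205,360,235),"narrowall")
for nm,(u0,v0,u1,v1) in dict(nar=(165,108,205,222),wid=(228,112,270,228)).items():
    q=P[v0:v1,u0:u1].reshape(-1,3); q=q[q[:,2]>25]
    A=q[:,2]; print(nm,len(q))
    for x0 in range(int(q[:,0].min()//20*20),int(q[:,0].max())+20,20):
        s=q[(q[:,0]>=x0)&(q[:,0]<x0+20)]
        if len(s)>5:
            zm=np.median(s[:,2]); t=s[s[:,2]>zm-25]; print(x0,len(s),"ymin/max",t[:,1].min().round(1),t[:,1].max().round(1),"z",np.percentile(t[:,2],[0,20,50,80,100]).round(1))
for u,v in [(366,190),(390,176),(395,222),(204,246),(288,246)]: print((u,v),P[v,u].round(0))
E
```

```text
wideblock 388 [ 613.6 -167.1   30.3] 30.4 ((614.5525512695312, -167.45501708984375), (47.914005279541016, 80.72183990478516), 81.64908599853516)
narrowblock 242 [ 435.4 -196.3   30.5] 30.3 ((435.2142333984375, -196.61080932617188), (79.58869171142578, 28.196863174438477), 63.35350799560547)
wideall 460 [ 608.1 -166.    28.3] 29.7 ((603.2940063476562, -165.9711456298828), (48.42246627807617, 105.20829010009766), 81.8503646850586)
narrowall 317 [ 431.7 -201.3   27.5] 29.3 ((430.1670227050781, -208.13563537597656), (104.67552947998047, 28.72258758544922), 64.07780456542969)
nar 1704
260 22 ymin/max -36.9 -36.9 z [1164.1 1164.1 1164.1 1164.1 1164.1]
440 36 ymin/max 225.9 268.1 z [41.7 44.9 46.2 48.  50.2]
460 124 ymin/max 225.7 270.1 z [28.1 34.6 44.2 54.1 75.5]
480 121 ymin/max 227.0 271.3 z [50.5 58.3 76.2 80.8 87.7]
500 127 ymin/max 228.3 272.3 z [60.7 69.4 87.5 91.7 98.8]
520 121 ymin/max 228.8 273.0 z [ 72.8  87.2  98.9 104.6 110.3]
540 93 ymin/max 229.5 274.4 z [ 67.4  81.   88.3 102.  110.9]
560 126 ymin/max 230.5 275.9 z [ 79.7  84.   89.7  94.1 105.7]
580 134 ymin/max 231.3 276.
[... 821 characters left out ...]
8]
520 165 ymin/max 31.2 95.0 z [64.4 70.9 76.  87.6 98.8]
540 171 ymin/max 33.9 97.0 z [ 74.7  81.5  85.   89.4 101. ]
560 174 ymin/max 34.6 99.2 z [ 82.2  92.2  96.3 101.  115.1]
580 179 ymin/max 36.6 101.6 z [ 95.7 103.4 108.  112.4 126.8]
600 182 ymin/max 39.2 103.5 z [107.4 115.5 119.2 124.3 137.2]
620 195 ymin/max 39.8 105.4 z [119.9 126.7 131.1 135.1 149.5]
640 193 ymin/max 42.1 107.5 z [131.4 138.1 142.7 148.2 164. ]
660 191 ymin/max 44.3 107.9 z [144.4 148.7 153.7 158.4 174.2]
680 82 ymin/max 47.0 104.7 z [154.3 158.6 160.8 162.7 171.3]
(366, 190) [ 519. -275.   67.]
(390, 176) [ 564. -348.   61.]
(395, 222) [ 435. -374.    5.]
(204, 246) [351. 199.  21.]
(288, 246) [355. -50.  32.]
```

View pics/crop1.png

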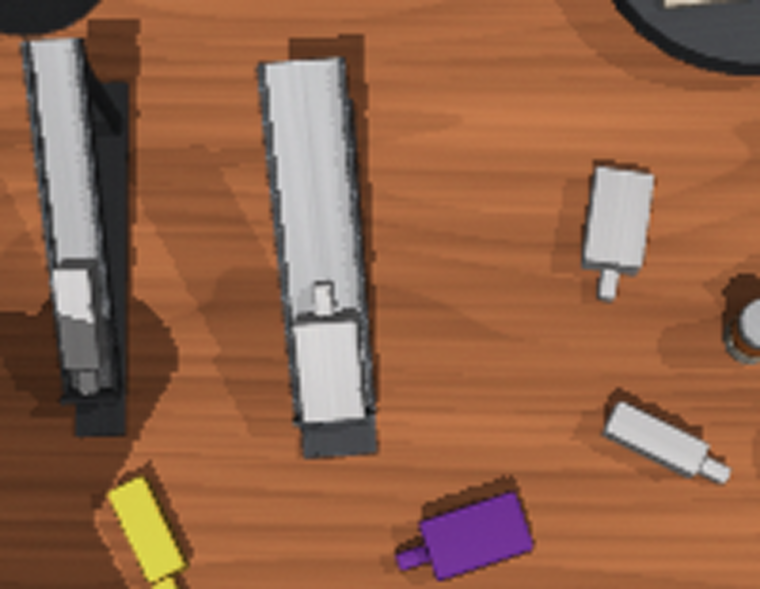

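The crop shows both loose bars in grey: wide with its neck towards −x, narrow with its neck towards −y. The turned bar has its neck downhill, and wide_home has its neck uphill. Block sizes and heights match the description. Next I'll compute the first hover.

```bash
cat >> h.py <<'E'
def chute(o,yaw):
    R=Ro.from_euler('ZY',[yaw,-np.pi/6]).as_matrix(); return np.array(o,float),R
NAR=chute([465.5,248,30],.047); WID=chute([453,56.9,30],.091)
def onc(ch,s,h,flip,dy=0):  # TCP pose at s up the slope, h above floor; flip: tool x downhill
    o,R=ch; k=-1 if flip else 1
    return o+R@[s,dy,h], np.stack([k*R[:,0],-k*R[:,1],-R[:,2]],1)
def down(p,yaw): return np.array(p,float), Ro.from_euler('xyz',[np.pi,0,yaw]).as_matrix()
def cur(s=None):
    s=s or state(); return np.array(s["eef_pos"]),Ro.from_euler('xyz',s["tcp_rot"]).as_matrix()
def legs(*poses):
    "turn in place, then shift, between poses; totals in units of 25 mm / 0.1 rad"
    p,R=cur()
    for q,S in poses:
        print("turn",(Ro.from_matrix(R.T@S).as_rotvec()*10).round(2),"then shift",(S.T@(q-p)/25).round(2)); p,R=q,S
E
python3 - <<'E'
from h import *
a=onc(NAR,65,110,True); legs(a,onc(NAR,65,13,True)); print(a[0])
E
```

```text
turn [-1.05 -5.17 -3.87] then shift [ -7.07 -14.02   6.68]
turn [0. 0. 0.] then shift [0.   0.   3.88]
[466.79022488 248.06068526 157.76279442]
```

Emit:
step_arm(plan=[{"rx":-0.15,"ry":-0.74,"rz":-0.553},{"rx":-0.15,"ry":-0.74,"rz":-0.553},{"rx":-0.15,"ry":-0.74,"rz":-0.553},{"rx":-0.15,"ry":-0.74,"rz":-0.553},{"rx":-0.15,"ry":-0.74,"rz":-0.553},{"rx":-0.15,"ry":-0.74,"rz":-0.553},{"rx":-0.15,"ry":-0.74,"rz":-0.553},{"x":-0.47,"y":-0.93,"z":0.44},{"x":-0.47,"y":-0.93,"z":0.44},{"x":-0.47,"y":-0.93,"z":0.44}], jaw=-1)

```text
schema error: expected keys x, y, z, rx, ry, rz
```

Emit:
step_arm(plan=[{"x":-0.47,"y":-0.93,"z":0.44},{"x":-0.47,"y":-0.93,"z":0.44},{"x":-0.47,"y":-0.93,"z":0.44},{"x":-0.47,"y":-0.93,"z":0.44},{"x":-0.47,"y":-0.93,"z":0.44},{"x":-0.47,"y":-0.93,"z":0.44},{"x":-0.47,"y":-0.93,"z":0.44},{"x":-0.47,"y":-0.93,"z":0.44},{"x":-0.47,"y":-0.93,"z":0.44},{"x":-0.47,"y":-0.93,"z":0.44}])

```text
schema error: expected keys x, y, z, rx, ry, rz
```

Emit:
step_arm(plan=[{"x":-0.47,"y":-0.93,"z":0.44},{"x":-0.47,"y":-0.93,"z":0.44},{},{},{},{},{},{},{},{}])

```text
schema error: expected keys x, y, z, rx, ry, rz
```

```bash
python3 - <<'E'
from h import *
import pickle
s=state(); print(s["joints"].round(2)); legs(onc(NAR,65,13,True))
c=read_camera("wrist"); pickle.dump(c,open("w1.pkl","wb")); save("w1",c["image"])
P=pts(c); o,R=NAR; L=(P-o)@R
# chute-frame check
m=(c["depth"]>0)&(L[...,0]>-15)&(L[...,0]<290)&(abs(L[...,1])<40)&(L[...,2]>-15)
q=L[m]
for a in range(-10,280,20):
    t=q[(q[:,0]>=a)&(q[:,0]<a+20)]
    if len(t)>20:
        top=t[t[:,2]>24]; w=t[(t[:,2]>7)&(t[:,2]<13)]
        print(a,len(t),"z",np.percentile(t[:,2],[2,25,50,75,98]).round(1),"top y",top[:,1].min().round(1) if len(top) else '',top[:,1].max().round(1) if len(top) else '',"wall y",(np.percentile(w[:,1],[1,50,99]).round(1) if len(w)>5 else ''))
E
```

```text
[ 1.12  0.49  1.56 -0.    1.09 -0.11]
turn [-1.05 -5.17 -3.87] then shift [ -7.07 -14.02  10.56]
```

View pics/w1.png

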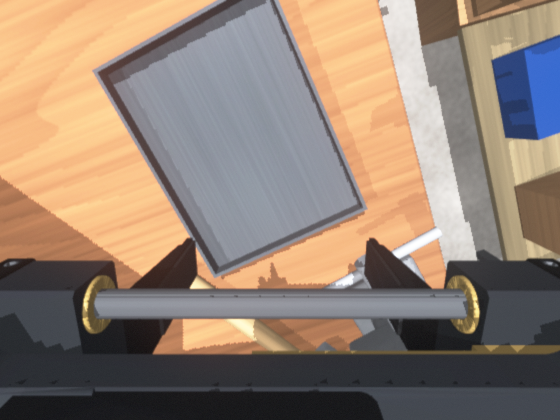

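The wrist view shows only the tray from the start pose, because the calls were refused: every row needs all six keys. I'll resend them.

Emit:
step_arm(plan=[{"x":0,"y":0,"z":0,"rx":-0.15,"ry":-0.74,"rz":-0.553},{"x":0,"y":0,"z":0,"rx":-0.15,"ry":-0.74,"rz":-0.553},{"x":0,"y":0,"z":0,"rx":-0.15,"ry":-0.74,"rz":-0.553},{"x":0,"y":0,"z":0,"rx":-0.15,"ry":-0.74,"rz":-0.553},{"x":0,"y":0,"z":0,"rx":-0.15,"ry":-0.74,"rz":-0.553},{"x":0,"y":0,"z":0,"rx":-0.15,"ry":-0.74,"rz":-0.553},{"x":0,"y":0,"z":0,"rx":-0.15,"ry":-0.74,"rz":-0.553},{"x":-0.47,"y":-0.93,"z":0.44,"rx":0,"ry":0,"rz":0},{"x":-0.47,"y":-0.93,"z":0.44,"rx":0,"ry":0,"rz":0},{"x":-0.47,"y":-0.93,"z":0.44,"rx":0,"ry":0,"rz":0}], jaw=-1)

```text
t: 0.98
eef_pos: [264.1, 519.0, 203.1]
tcp_rot: [3.141, 0.525, -3.093]
ft_force: [0.9, -0.4, -0.3]
opening: 1.001
grip_force: 0.0
```

Emit:
step_arm(plan=[{"x":-0.47,"y":-0.93,"z":0.44,"rx":0,"ry":0,"rz":0},{"x":-0.47,"y":-0.93,"z":0.44,"rx":0,"ry":0,"rz":0},{"x":-0.47,"y":-0.93,"z":0.44,"rx":0,"ry":0,"rz":0},{"x":-0.47,"y":-0.93,"z":0.44,"rx":0,"ry":0,"rz":0},{"x":-0.47,"y":-0.93,"z":0.44,"rx":0,"ry":0,"rz":0},{"x":-0.47,"y":-0.93,"z":0.44,"rx":0,"ry":0,"rz":0},{"x":-0.47,"y":-0.93,"z":0.44,"rx":0,"ry":0,"rz":0},{"x":-0.47,"y":-0.93,"z":0.44,"rx":0,"ry":0,"rz":0},{"x":-0.47,"y":-0.93,"z":0.44,"rx":0,"ry":0,"rz":0},{"x":-0.47,"y":-0.93,"z":0.44,"rx":0,"ry":0,"rz":0}])

```text
t: 1.82
eef_pos: [432.5, 293.7, 167.1]
tcp_rot: [3.14, 0.525, -3.095]
ft_force: [-0.1, 0.2, 0.2]
opening: 1.0
grip_force: 0.0
```

Emit:
step_arm(plan=[{"x":-0.47,"y":-0.93,"z":0.44,"rx":0,"ry":0,"rz":0},{"x":-0.47,"y":-0.93,"z":0.44,"rx":0,"ry":0,"rz":0},{"x":0,"y":0,"z":0,"rx":0,"ry":0,"rz":0},{"x":0,"y":0,"z":0,"rx":0,"ry":0,"rz":0},{"x":0,"y":0,"z":0,"rx":0,"ry":0,"rz":0},{"x":0,"y":0,"z":0,"rx":0,"ry":0,"rz":0},{"x":0,"y":0,"z":0,"rx":0,"ry":0,"rz":0},{"x":0,"y":0,"z":0,"rx":0,"ry":0,"rz":0},{"x":0,"y":0,"z":0,"rx":0,"ry":0,"rz":0},{"x":0,"y":0,"z":0,"rx":0,"ry":0,"rz":0}])

```text
t: 2.65
eef_pos: [465.2, 250.2, 160.0]
tcp_rot: [3.14, 0.525, -3.095]
ft_force: [-0.0, 0.6, -0.3]
opening: 0.999
grip_force: 0.0
```

```bash
cat > chk.py <<'E'
from h import *
import sys
def chk(name,ch,hw):
    s=state(); print("t",s["t"],"j",s["joints"].round(2))
    c=read_camera("wrist"); save(name,c["image"])
    P=pts(c); o,R=ch; L=(P-o)@R
    m=(c["depth"]>0)&(L[...,0]>-15)&(L[...,0]<290)&(abs(L[...,1])<hw+20)&(L[...,2]>-15)&(L[...,2]<45)
    q=L[m]
    for a in range(-10,280,20):
        t=q[(q[:,0]>=a)&(q[:,0]<a+20)]
        if len(t)>20:
            top=t[t[:,2]>24]; w=t[(t[:,2]>7)&(t[:,2]<13)]; f=t[abs(t[:,2])<4]
            r=lambda x: np.percentile(x[:,1],[1,99]).round(1) if len(x)>5 else '-'
            print(a,len(t),"z",np.percentile(t[:,2],[2,25,50,75,98]).round(1),"top",r(top),"wall",r(w),"floor",r(f))
E
python3 - <<'E'
from chk import *
legs(onc(NAR,65,13,True)); chk("w2",NAR,22)
E
```

```text
turn [ 0.01  0.02 -0.  ] then shift [-0.01 -0.09  3.99]
t 2.65 j [ 0.48  0.34  2.17 -0.94  0.26 -0.27]
-10 911 z [-2.7  7.8 16.2 20.  21.3] top - wall [-22.1  20.9] floor [-17.7  16.4]
10 1400 z [-2.9 -1.5  8.1 15.8 29.4] top [-13.5  12.2] wall [-22.5  21.2] floor [-17.6  16.4]
30 1252 z [-2.3  8.5 29.5 30.2 31.2] top [-14.   13.1] wall [-22.2  20.8] floor [-17.7  16.1]
50 1185 z [-2.2  8.3 29.4 30.1 31.1] top [-14.3  13.3] wall [-22.4  21.1] floor [-17.7  16.4]
70 1086 z [-2.6  8.1 29.4 30.  31. ] top [-13.9  12.6] wall [-22.2  21.3] floor [-17.6  16.5]
90 900 z [-2.7  7.7 29.1 29.7 30.8] top [-14.1  12.8] wall [-22.4  20.8] floor [-17.6  16.5]
110 605 z [-3.6 -2.5 -1.7  7.2  8.6] top - wall [-22.2  21.2] floor [-17.4  16. ]
130 694 z [-3.9 -2.8 -2.3 -1.5  8.2] top - wall [-21.5  21.4] floor [-17.5  16.2]
170 412 z [-3.8 -2.8 -2.2  6.9  8.3] top - wall [-21.6  21.2] floor [-17.3  16.5]
190 756 z [-4.  -3.1 -2.5  1.2  8.1] top - wall [-22.   21.4] floor [-17.4  16. ]
210 223 z [-4.1 -3.3 -2.9 -2.5  1.9] top - wall - floor [-17.4  16. ]
```

View pics/w2.png

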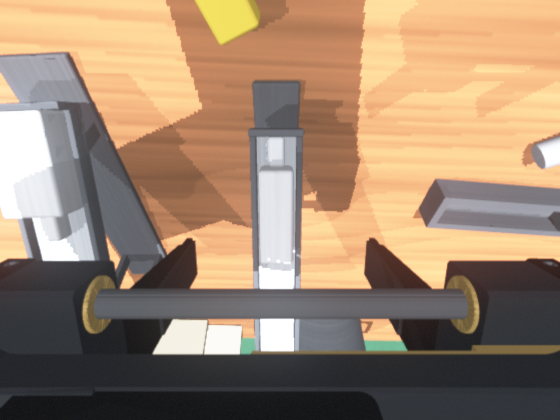

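The chute measures 22 mm each side and −0.6 mm off centre, so the estimate is good. Joint 4 is near its limit (−0.94), so I'll descend part way and watch the joints.

Emit:
step_arm(plan=[{"x":0,"y":0,"z":0.4,"rx":0,"ry":0,"rz":0},{"x":0,"y":0,"z":0.4,"rx":0,"ry":0,"rz":0},{"x":0,"y":0,"z":0.4,"rx":0,"ry":0,"rz":0},{"x":0,"y":0,"z":0.4,"rx":0,"ry":0,"rz":0},{"x":0,"y":0,"z":0,"rx":0,"ry":0,"rz":0},{"x":0,"y":0,"z":0,"rx":0,"ry":0,"rz":0},{"x":0,"y":0,"z":0,"rx":0,"ry":0,"rz":0},{"x":0,"y":0,"z":0,"rx":0,"ry":0,"rz":0},{"x":0,"y":0,"z":0,"rx":0,"ry":0,"rz":0},{"x":0,"y":0,"z":0,"rx":0,"ry":0,"rz":0}])

```text
t: 3.53
eef_pos: [486.9, 251.8, 129.7]
tcp_rot: [3.141, 0.519, -3.095]
ft_force: [0.7, 0.0, -0.1]
opening: 1.004
grip_force: 0.0
```

```bash
python3 - <<'E'
from h import *
s=state(); print(s["joints"].round(3)); legs(onc(NAR,65,13,True))
# fit planar arm a1,d1,L2,L3,phi? with tool length d6
from scipy.optimize import least_squares
D=[([1.115,.491,1.559,0,1.092],[214.178,587.175,214.661],[np.pi,0,2.7918])]
J=s["joints"]; D.append((J,s["eef_pos"],s["tcp_rot"]))
D.append(([.48,.34,2.17,-.94,.26],[465.2,250.2,160.],[3.14,.525,-3.095]))
def res(x):
    a1,d1,L2,L3,d6=x; r=[]
    for j,p,rot in D:
        w=np.array(p)-d6*Ro.from_euler('xyz',rot).as_matrix()[:,2]
        R=np.hypot(w[0],w[1]); a=j[1]; b=j[1]+j[2]
        r+=[a1+L2*np.sin(a)+L3*np.sin(b)-R, d1+L2*np.cos(a)+L3*np.cos(b)-w[2]]
    return r+[.02*(a1-50)]
o=least_squares(res,[50,400,450,450,250]); print(o.x.round(0),np.round(o.fun,1))
E
```

```text
[ 0.454  0.414  2.151 -1.134  0.218 -0.088]
turn [ 0.01 -0.05 -0.  ] then shift [ 0.14 -0.11  2.51]
[ 70.  53. 553. 331. 172.] [-0.2  0.6  1.7  1.9 -1.5 -2.4  0.4]
```

Joint 4 hits its limit with the tool square to the floor. I'll grip with the tool leaning 0.25 rad nearer to vertical; the pads still lie on the bar's sides.

```bash
cat >> h.py <<'E'
def lean(pose,ch,d):
    return pose[0], Ro.from_rotvec(d*ch[1][:,1]).as_matrix()@pose[1]
E
sed -i 's/^NAR=chute.*/NAR=chute([465.5,247.6,29.5],.047); WID=chute([453,56.9,29.5],.091)/' h.py
python3 - <<'E'
from h import *
legs(lean(onc(NAR,62,60,True),NAR,.25),lean(onc(NAR,62,15,True),NAR,.25))
E
```

```text
turn [ 0.01  2.45 -0.  ] then shift [ 0.1  -0.13  0.69]
turn [0. 0. 0.] then shift [-0.45  0.    1.74]
```

Emit:
step_arm(plan=[{"x":0,"y":0,"z":0,"rx":0,"ry":0.6,"rz":0},{"x":0,"y":0,"z":0,"rx":0,"ry":0.6,"rz":0},{"x":0,"y":0,"z":0,"rx":0,"ry":0.6,"rz":0},{"x":0,"y":0,"z":0,"rx":0,"ry":0.65,"rz":0},{"x":0.05,"y":-0.07,"z":0.35,"rx":0,"ry":0,"rz":0},{"x":0.05,"y":-0.06,"z":0.34,"rx":0,"ry":0,"rz":0},{"x":0,"y":0,"z":0,"rx":0,"ry":0,"rz":0},{"x":0,"y":0,"z":0,"rx":0,"ry":0,"rz":0},{"x":0,"y":0,"z":0,"rx":0,"ry":0,"rz":0},{"x":0,"y":0,"z":0,"rx":0,"ry":0,"rz":0}])

```text
t: 4.37
eef_pos: [492.4, 244.5, 112.5]
tcp_rot: [-3.128, 0.365, -3.098]
ft_force: [-0.0, 0.1, 0.2]
opening: 0.999
grip_force: 0.0
```

```bash
python3 - <<'E'
from h import *
s=state(); print(s["joints"].round(3))
legs(lean(onc(NAR,62,15,True),NAR,.25))
E
```

```text
[ 0.41   0.449  2.069 -0.466  0.318 -0.779]
turn [-0.14  0.91 -0.04] then shift [-0.33  0.17  1.71]
```

Emit:
step_arm(plan=[{"x":0,"y":0,"z":0,"rx":-0.05,"ry":0.3,"rz":-0.01},{"x":0,"y":0,"z":0,"rx":-0.05,"ry":0.3,"rz":-0.01},{"x":0,"y":0,"z":0,"rx":-0.04,"ry":0.31,"rz":-0.02},{"x":-0.06,"y":0.03,"z":0.34,"rx":0,"ry":0,"rz":0},{"x":-0.06,"y":0.03,"z":0.34,"rx":0,"ry":0,"rz":0},{"x":-0.06,"y":0.03,"z":0.34,"rx":0,"ry":0,"rz":0},{"x":-0.06,"y":0.03,"z":0.34,"rx":0,"ry":0,"rz":0},{"x":-0.06,"y":0.03,"z":0.34,"rx":0,"ry":0,"rz":0},{"x":0,"y":0,"z":0,"rx":0,"ry":0,"rz":0},{"x":0,"y":0,"z":0,"rx":0,"ry":0,"rz":0}])

```text
t: 5.2
eef_pos: [510.9, 249.1, 72.8]
tcp_rot: [-3.141, 0.272, -3.095]
ft_force: [-0.3, -0.3, -0.6]
opening: 1.003
grip_force: 0.0
```

```bash
python3 - <<'E'
from h import *
s=state(); print(s["joints"].round(3))
legs(lean(onc(NAR,62,15,True),NAR,.25))
E
```

```text
[ 0.38   0.543  2.004 -0.262  0.348 -1.002]
turn [-0.   -0.01 -0.  ] then shift [-0.04  0.02 -0.02]
```

Emit:
step_arm(plan=[{"x":0,"y":0,"z":0,"rx":0,"ry":0,"rz":0},{"x":0,"y":0,"z":0,"rx":0,"ry":0,"rz":0},{"x":0,"y":0,"z":0,"rx":0,"ry":0,"rz":0},{"x":0,"y":0,"z":0,"rx":0,"ry":0,"rz":0},{"x":0,"y":0,"z":0,"rx":0,"ry":0,"rz":0},{"x":0,"y":0,"z":0,"rx":0,"ry":0,"rz":0},{"x":0,"y":0,"z":0,"rx":0,"ry":0,"rz":0},{"x":0,"y":0,"z":0,"rx":0,"ry":0,"rz":0},{"x":0,"y":0,"z":0,"rx":0,"ry":0,"rz":0},{"x":0,"y":0,"z":0,"rx":0,"ry":0,"rz":0}], jaw=1)

```text
t: 6.03
eef_pos: [511.1, 249.2, 73.6]
tcp_rot: [3.141, 0.274, -3.095]
ft_force: [0.4, -0.2, -0.7]
opening: 0.353
grip_force: 0.0
```

```bash
python3 - <<'E'
from h import *
s=state(); print(s["joints"].round(3),s["opening"],s["grip_force"],s["ft_force"])
p,R=cur(); print("measured in chute",NAR[1].T@(p-NAR[0]))
up=(p+80*NAR[1][:,2],R)
hov=lean(onc(NAR,200,130,True),NAR,.25)
hov2=lean(onc(NAR,200,130,False),NAR,-.25)
print(hov2[1][:,2])
legs(up,hov,hov2)
E
```

```text
[ 0.38   0.541  2.004 -0.261  0.348 -1.003] 0.3533255217028874 0.0 [ 0.41347437 -0.15723304 -0.66266622]
measured in chute [61.61424984 -0.56579848 15.39741722]
[ 0.69794274  0.03282748 -0.71540079]
turn [0. 0. 0.] then shift [ 0.79 -0.   -3.1 ]
turn [ 0. -0. -0.] then shift [-5.02  0.02 -2.71]
turn [  7.77   0.   -30.44] then shift [0. 0. 0.]
```

Emit:
step_arm(plan=[{"x":0,"y":0,"z":0,"rx":0,"ry":0,"rz":0},{"x":0,"y":0,"z":0,"rx":0,"ry":0,"rz":0},{"x":0,"y":0,"z":0,"rx":0,"ry":0,"rz":0},{"x":0,"y":0,"z":0,"rx":0,"ry":0,"rz":0},{"x":0.05,"y":0,"z":-0.2,"rx":0,"ry":0,"rz":0},{"x":0.1,"y":0,"z":-0.4,"rx":0,"ry":0,"rz":0},{"x":0.16,"y":0,"z":-0.6,"rx":0,"ry":0,"rz":0},{"x":0.16,"y":0,"z":-0.6,"rx":0,"ry":0,"rz":0},{"x":0.16,"y":0,"z":-0.65,"rx":0,"ry":0,"rz":0},{"x":0.16,"y":0,"z":-0.65,"rx":0,"ry":0,"rz":0}])

```text
t: 6.87
eef_pos: [469.9, 247.1, 143.9]
tcp_rot: [-3.141, 0.272, -3.095]
ft_force: [-0.0, 0.1, -2.3]
opening: 0.29
grip_force: 30.0
```

Emit:
step_arm(plan=[{"x":-0.6,"y":0,"z":-0.33,"rx":0,"ry":0,"rz":0},{"x":-0.6,"y":0,"z":-0.33,"rx":0,"ry":0,"rz":0},{"x":-0.6,"y":0,"z":-0.33,"rx":0,"ry":0,"rz":0},{"x":-0.6,"y":0,"z":-0.33,"rx":0,"ry":0,"rz":0},{"x":-0.6,"y":0,"z":-0.33,"rx":0,"ry":0,"rz":0},{"x":-0.6,"y":0,"z":-0.33,"rx":0,"ry":0,"rz":0},{"x":-0.6,"y":0,"z":-0.33,"rx":0,"ry":0,"rz":0},{"x":-0.6,"y":0,"z":-0.33,"rx":0,"ry":0,"rz":0},{"x":-0.2,"y":0,"z":-0.07,"rx":0,"ry":0,"rz":0},{"x":0,"y":0,"z":0,"rx":0,"ry":0,"rz":0}])

```text
t: 7.7
eef_pos: [573.3, 252.0, 242.7]
tcp_rot: [3.141, 0.274, -3.095]
ft_force: [-0.4, -0.5, -2.7]
opening: 0.293
grip_force: 30.0
```

Emit:
step_arm(plan=[{"x":0,"y":0,"z":0,"rx":-0.2,"ry":0,"rz":0.8},{"x":0,"y":0,"z":0,"rx":-0.2,"ry":0,"rz":0.8},{"x":0,"y":0,"z":0,"rx":-0.2,"ry":0,"rz":0.8},{"x":0,"y":0,"z":0,"rx":-0.2,"ry":0,"rz":0.8},{"x":0,"y":0,"z":0,"rx":-0.2,"ry":0,"rz":0.8},{"x":0,"y":0,"z":0,"rx":-0.2,"ry":0,"rz":0.8},{"x":0,"y":0,"z":0,"rx":-0.2,"ry":0,"rz":0.8},{"x":0,"y":0,"z":0,"rx":-0.2,"ry":0,"rz":0.8},{"x":0,"y":0,"z":0,"rx":-0.2,"ry":0,"rz":0.8},{"x":0,"y":0,"z":0,"rx":-0.2,"ry":0,"rz":0.8}])

```text
t: 8.53
eef_pos: [571.6, 251.9, 240.9]
tcp_rot: [2.767, 0.113, 2.385]
ft_force: [-1.0, 0.5, -1.9]
opening: 0.291
grip_force: 30.0
```

```bash
python3 - <<'E'
from h import *
s=state(); print(s["joints"].round(3),s["opening"],s["grip_force"],s["ft_force"])
legs(lean(onc(NAR,200,130,False),NAR,-.25))
E
```

```text
[ 0.265  0.339  1.801  0.173  0.631 -0.692] 0.2906776650834883 29.988589882850647 [-0.96319915  0.5289382  -1.88695013]
turn [-5.75  0.07 22.4 ] then shift [ 0.09 -0.03  0.02]
```

Emit:
step_arm(plan=[{"x":0,"y":0,"z":0,"rx":-0.23,"ry":0,"rz":0.9},{"x":0,"y":0,"z":0,"rx":-0.23,"ry":0,"rz":0.9},{"x":0,"y":0,"z":0,"rx":-0.23,"ry":0,"rz":0.9},{"x":0,"y":0,"z":0,"rx":-0.23,"ry":0,"rz":0.9},{"x":0,"y":0,"z":0,"rx":-0.23,"ry":0,"rz":0.9},{"x":0,"y":0,"z":0,"rx":-0.23,"ry":0,"rz":0.9},{"x":0,"y":0,"z":0,"rx":-0.23,"ry":0,"rz":0.9},{"x":0,"y":0,"z":0,"rx":-0.23,"ry":0,"rz":0.9},{"x":0,"y":0,"z":0,"rx":-0.23,"ry":0,"rz":0.9},{"x":0,"y":0,"z":0,"rx":-0.23,"ry":0,"rz":0.9}])

```text
t: 9.37
eef_pos: [571.5, 251.9, 240.9]
tcp_rot: [2.604, -0.306, 1.58]
ft_force: [-0.1, -1.3, -1.7]
opening: 0.296
grip_force: 30.0
```

Emit:
step_arm(plan=[{"x":0,"y":0,"z":0,"rx":-0.23,"ry":0,"rz":0.9},{"x":0,"y":0,"z":0,"rx":-0.23,"ry":0,"rz":0.9},{"x":0,"y":0,"z":0,"rx":-0.23,"ry":0,"rz":0.9},{"x":0,"y":0,"z":0,"rx":-0.23,"ry":0,"rz":0.9},{"x":0,"y":0,"z":0,"rx":-0.23,"ry":0,"rz":0.9},{"x":0,"y":0,"z":0,"rx":-0.23,"ry":0,"rz":0.9},{"x":0,"y":0,"z":0,"rx":-0.23,"ry":0,"rz":0.9},{"x":0,"y":0,"z":0,"rx":-0.23,"ry":0,"rz":0.9},{"x":0,"y":0,"z":0,"rx":-0.23,"ry":0,"rz":0.9},{"x":0,"y":0,"z":0,"rx":-0.23,"ry":0,"rz":0.9}])

```text
t: 10.2
eef_pos: [571.1, 250.4, 239.9]
tcp_rot: [2.742, -0.62, 0.896]
ft_force: [0.6, -0.3, -2.7]
opening: 0.291
grip_force: 30.0
```

```bash
python3 - <<'E'
from h import *
s=state(); print(s["joints"].round(3),s["opening"],s["grip_force"],s["ft_force"])
legs(lean(onc(NAR,200,130,False),NAR,-.25),lean(onc(NAR,214,45,False),NAR,-.25))
E
```

```text
[ 0.323  0.298  2.03  -0.388  0.097  1.501] 0.29108480493644295 29.99009907245636 [ 0.60880096 -0.25256767 -2.71365682]
turn [-1.61  0.12  6.59] then shift [ 0.14 -0.09  0.01]
turn [0. 0. 0.] then shift [-0.3   0.    3.43]
```

Joint 5 is close to its limit here. I'll fit a quick arm model from the recorded poses to choose the path.

```bash
cat > ik.py <<'E'
from h import *
from scipy.optimize import least_squares
D=[([1.115,.491,1.559,0,1.092,-.106],[214.178,587.175,214.661],[np.pi,0,2.7918]),
([.454,.414,2.151,-1.134,.218,-.088],[486.9,251.8,129.7],[3.141,.519,-3.095]),
([.41,.449,2.069,-.466,.318,-.779],[492.4,244.5,112.5],[-3.128,.365,-3.098]),
([.38,.541,2.004,-.261,.348,-1.003],[511.1,249.2,73.6],[3.141,.274,-3.095]),
([.265,.339,1.801,.173,.631,-.692],[571.6,251.9,240.9],[2.767,.113,2.385]),
([.323,.298,2.03,-.388,.097,1.501],[571.1,250.4,239.9],[2.742,-.62,.896])]
def res(x):
    a1,d1,L2,L3,e,d6=x; r=[]
    for j,p,rot in D:
        w=np.array(p)-d6*Ro.from_euler('xyz',rot).as_matrix()[:,2]
        a=j[1]; b=j[1]+j[2]
        r+=[a1+L2*np.sin(a)+L3*np.sin(b)+e*np.cos(b)-np.hypot(w[0],w[1]), d1+L2*np.cos(a)+L3*np.cos(b)-e*np.sin(b)-w[2], 500*(np.arctan2(w[1],w[0])-j[0])]
    return r
G=least_squares(res,[50,300,450,450,0,250]); X=G.x
def ik(pose):
    a1,d1,L2,L3,e,d6=X; p,S=pose; w=p-d6*S[:,2]; j1=np.arctan2(w[1],w[0])
    R=np.hypot(w[0],w[1])
    o=least_squares(lambda q:[a1+L2*np.sin(q[0])+L3*np.sin(q[1])+e*np.cos(q[1])-R,d1+L2*np.cos(q[0])+L3*np.cos(q[1])-e*np.sin(q[1])-w[2]],[.5,2.1])
    b=o.x[1]; z=Ro.from_euler('z',-j1).apply(S[:,2])   # tool z in arm plane frame
    f=np.array([np.sin(b),0,np.cos(b)]); n=np.array([np.cos(b),0,-np.sin(b)])
    u,v,l=z@f,z@n,z[1]
    return np.round([j1,o.x[0],b-o.x[0],np.arctan2(l,v),np.arccos(np.clip(u,-1,1)),o.cost],3)
E
python3 - <<'E'
from ik import *
print(X.round(0),G.fun.round(1))
for j,p,r in D: print(np.round(j,2),ik((np.array(p),Ro.from_euler('xyz',r).as_matrix())))
for l in (-.25,-.1,0):
  for s,h in((200,130),(214,45),(220,15),(240,80),(235,15),(260,130),(280,160)): print(l,s,h,ik(lean(onc(NAR,s,h,False),NAR,l)))
E
```

```text
[179. 221. 289. 348. -27. 101.] [ 10.7  22.8  53.    3.9  -9.5  32.5  11.2   7.1  40.8   1.3  24.5  46.8
  -4.4  -6.4  71.1 -22.8 -38.5  53.9]
[ 1.12  0.49  1.56  0.    1.09 -0.11] [ 1.221  0.491  1.631 -0.     1.019  0.   ]
[ 0.45  0.41  2.15 -1.13  0.22 -0.09] [ 0.519  0.375  2.166 -1.061  0.261  0.   ]
[ 0.41  0.45  2.07 -0.47  0.32 -0.78] [ 0.492  0.443  2.111 -0.579  0.31   0.   ]
[ 0.38  0.54  2.   -0.26  0.35 -1.  ] [ 0.474  0.61   1.999 -0.385  0.302  0.   ]
[ 0.26  0.34  1.8   0.17  0.63 -0.69] [0.407 0.342 1.776 0.082 0.637 0.   ]
[ 0.32  0.3   2.03 -0.39  0.1   1.5 ] [ 0.431  0.285  1.912 -0.446  0.252  0.   ]
-0.25 200 130 [ 0.46   0.299  1.898 -0.941  0.355  0.   ]
-0.25 214 45 [ 0.425  0.579  1.731 -1.231  0.277  0.   ]
-0.25 220 15 [ 0.413  0.679  1.652 -1.304  0.262  0.   ]
-0.25 240 80 [ 0.422  0.507  1.69  -0.909  0.33   0.   ]
-0.25 235 15 [ 0.405  0.697  1.596 -1.168  0.27   0.   ]
-0.25 260 130 [ 0.426  0.399  1.669 -0.681  0.423  0.   ]
-0.25 280 160 [ 0.425  0.36   1.609 -0.565  0.503  0.   ]
-0.1 200 130 [ 0.452  0.315  1.846 -0.549  0.457  0.   ]
-0.1 214 45 [ 0.418  0.589  1.681 -0.662  0.351  0.   ]
-0.1 220 15 [ 0.406  0.688  1.602 -0.687  0.33   0.   ]
-0.1 240 80 [ 0.415  0.522  1.635 -0.51   0.444  0.   ]
-0.1 235 15 [ 0.399  0.707  1.544 -0.613  0.358  0.   ]
-0.1 260 130 [ 0.419  0.42   1.61  -0.411  0.56   0.   ]
-0.1 280 160 [ 0.418  0.386  1.546 -0.357  0.65   0.   ]
0 200 130 [ 0.446  0.329  1.808 -0.383  0.548  0.   ]
0 214 45 [ 0.413  0.6    1.643 -0.434  0.44   0.   ]
0 220 15 [ 0.402  0.699  1.564 -0.442  0.418  0.   ]
0 240 80 [ 0.41   0.537  1.595 -0.351  0.542  0.   ]
0 235 15 [ 0.395  0.72   1.504 -0.401  0.452  0.   ]
0 260 130 [ 0.414  0.439  1.567 -0.296  0.663  0.   ]
0 280 160 [ 0.413  0.408  1.501 -0.264  0.756  0.   ]
```

```bash
cat > ik.py <<'E'
from h import *
from scipy.optimize import least_squares
D=[([1.115,.491,1.559,0,1.092,-.106],[214.178,587.175,214.661],[np.pi,0,2.7918]),
([.454,.414,2.151,-1.134,.218,-.088],[486.9,251.8,129.7],[3.141,.519,-3.095]),
([.41,.449,2.069,-.466,.318,-.779],[492.4,244.5,112.5],[-3.128,.365,-3.098]),
([.38,.541,2.004,-.261,.348,-1.003],[511.1,249.2,73.6],[3.141,.274,-3.095]),
([.265,.339,1.801,.173,.631,-.692],[571.6,251.9,240.9],[2.767,.113,2.385]),
([.323,.298,2.03,-.388,.097,1.501],[571.1,250.4,239.9],[2.742,-.62,.896])]
# per-joint chain: rotations; unknown link offsets (lin. in parameters)
def fkR(j):
    A=Ro.from_euler('z',j[0]); B=A*Ro.from_euler('y',j[1]); C=B*Ro.from_euler('y',j[2])
    E=C*Ro.from_euler('z',j[3]); F=E*Ro.from_euler('y',j[4]); T=F*Ro.from_euler('z',j[5])
    return A,B,C,E,F,T
rows=[];rhs=[]
for j,p,r in D:
    A,B,C,E,F,T=[q.as_matrix() for q in fkR(j)]
    # offsets: base z; A:x,y ; B:z ; C:x,z ; E: y ; F: x,y,z
    rows.append(np.c_[np.array([0,0,1.]),A[:,:2],B[:,2],C[:,0],C[:,2],E[:,1],F[:,2]]); rhs.append(p)
M=np.vstack(rows); y=np.hstack(rhs)
lam=1e-3; X=np.linalg.lstsq(np.vstack([M,lam*np.eye(8)]),np.r_[y,lam*np.array([300,0,60,500,0,450,0,250])],rcond=None)[0]
Q=Ro.from_matrix(fkR(D[0][0])[5].as_matrix().T@Ro.from_euler('xyz',D[0][2]).as_matrix())
def fk(j):
    A,B,C,E,F,T=[q.as_matrix() for q in fkR(j)]
    return np.c_[np.array([0,0,1.]),A[:,:2],B[:,2],C[:,0],C[:,2],E[:,1],F[:,2]]@X, T@Q.as_matrix()
LO=np.array([-3.1,-.84,.05,-1.13,.06,-2.69]);HI=np.array([3.1,2.19,2.79,4.28,2.93,2.69])
def ik(pose,seed):
    p,S=pose
    def r(j):
        a,T=fk(j); return np.r_[(a-p)/100,Ro.from_matrix(T.T@S).as_rotvec()]
    o=least_squares(r,np.clip(seed,LO+.01,HI-.01),bounds=(LO,HI)); return o.x.round(3),round(float(np.linalg.norm(o.fun)),4)
E
python3 - <<'E'
from ik import *
print(X.round(0),(M@X-y).round(1))
for j,p,r in D:
    print(np.linalg.norm(Ro.from_matrix(fk(j)[1].T@Ro.from_euler('xyz',r).as_matrix()).as_rotvec()).round(3))
sd=D[-1][0]
for l in (-.25,-.1,0):
  for s,h in((200,130),(214,45),(220,15),(240,80),(260,130),(280,160)): print(l,s,h,*ik(lean(onc(NAR,s,h,False),NAR,l),[.35,.45,1.7,-.5,.4,2.0]))
E
```

```text
[195.   1.  66. 586.  42. 410.   0. 271.] [ 0.2 -0.1 -0.  -0.1  0.1 -0.1  0.  -0.1 -0.1 -0.   0.3  0.1  0.1  0.1
 -0.1  0.  -0.2  0.2]
0.0
0.001
0.001
0.0
0.001
0.002
-0.25 200 130 [ 0.392  0.312  1.985 -0.882  0.252  2.69 ] 0.0756
-0.25 214 45 [ 0.343  0.469  1.916 -0.908  0.177  2.69 ] 0.1237
-0.25 220 15 [ 0.329  0.524  1.883 -0.916  0.158  2.69 ] 0.1362
-0.25 240 80 [ 0.356  0.415  1.892 -0.906  0.225  2.69 ] 0.0675
-0.25 260 130 [ 0.379  0.339  1.878 -0.898  0.29   2.69 ] 0.0067
-0.25 280 160 [ 0.38   0.299  1.831 -0.727  0.35   2.51 ] 0.0
-0.1 200 130 [ 0.396  0.319  1.928 -0.603  0.359  2.43 ] 0.0
-0.1 214 45 [ 0.36   0.475  1.886 -0.793  0.255  2.605] 0.0
-0.1 220 15 [ 0.349  0.53   1.861 -0.869  0.229  2.674] 0.0
-0.1 240 80 [ 0.358  0.421  1.832 -0.567  0.338  2.367] 0.0
-0.1 260 130 [ 0.362  0.348  1.785 -0.433  0.445  2.224] 0.0
-0.1 280 160 [ 0.361  0.313  1.731 -0.366  0.526  2.149] 0.0
0 200 130 [ 0.38   0.328  1.864 -0.364  0.476  2.188] 0.0
0 214 45 [ 0.348  0.479  1.822 -0.425  0.366  2.233] 0.0
0 220 15 [ 0.337  0.533  1.797 -0.446  0.337  2.248] 0.0
0 240 80 [ 0.345  0.43   1.766 -0.334  0.463  2.132] 0.0
0 260 130 [ 0.349  0.362  1.718 -0.276  0.576  2.068] 0.0
0 280 160 [ 0.348  0.331  1.663 -0.244  0.658  2.028] 0.0
```

The model is accurate to 0.3 mm. It shows this grasp can't be released at the chute's top because joint 6 is limiting. I'll set the bar flat on the clear bench near (520,−65), regrip it square, then load it.

```bash
cat >> ik.py <<'E'
def path(a,b,seed,n=8,turn_first=True):
    "turn/shift between poses; prints worst margins"
    sq=Ro.from_matrix(a[1].T@b[1]).as_rotvec(); K=[]
    ts=[(k/n,0) for k in range(n+1)]+[(1,k/n) for k in range(1,n+1)] if turn_first else [(0,k/n) for k in range(n+1)]+[(k/n,1) for k in range(1,n+1)]
    j=np.array(seed); bad=0; m=9
    for t,u in ts:
        j,e=ik((a[0]+u*(b[0]-a[0]),a[1]@Ro.from_rotvec(t*sq).as_matrix()),j); bad=max(bad,e); m=min(m,(j-LO).min(),(HI-j).min()); K.append(j)
    print("end",j,"err",bad,"margin",m,"minj5",min(k[4] for k in K).round(2)); return j
BEN=(np.array([520.,-65,0]),np.eye(3))
E
python3 - <<'E'
from ik import *
s=state()["joints"]; c=cur()
b=lean(onc(BEN,0,150,False),BEN,-.25); e=lean(onc(BEN,0,16.5,False),BEN,-.25); r=onc(BEN,0,60,False)
for tf in (True,False):
    j=path(c,b,s,turn_first=tf); j=path(b,e,j)
legs(b,e)
p=onc(NAR,220,60,False); q=onc(NAR,220,15,False)
g=onc(BEN,0,14,False); up=onc(BEN,0,200,False); mid=(p[0]+[0,0,60],up[1])
j=path(e,g,j); j=path(g,up,j); j=path(up,p,j); j=path(p,q,j)
E
```

```text
end [-0.287  0.36   2.041  0.146  0.505  1.164] err 0 margin 0.038000000000000006 minj5 0.1
end [-0.287  0.612  2.143  0.451  0.162  0.846] err 0 margin 0.10200000000000001 minj5 0.16
end [-0.287  0.36   2.041  0.146  0.505  1.164] err 0.0092 margin 0.0 minj5 0.06
end [-0.287  0.612  2.143  0.451  0.162  0.846] err 0 margin 0.10200000000000001 minj5 0.16
turn [-0.07 -4.97  7.27] then shift [-2.87 12.62  2.98]
turn [0. 0. 0.] then shift [-1.32  0.    5.17]
end [-2.510e-01  6.480e-01  1.978e+00  1.000e-03  5.160e-01  1.319e+00] err 0 margin 0.10200000000000001 minj5 0.16
end [-0.251  0.365  1.823  0.     0.954  1.32 ] err 0 margin 0.456 minj5 0.52
end [ 0.349  0.455  1.812 -0.393  0.398  2.199] err 0 margin 0.187 minj5 0.25
end [ 0.337  0.533  1.797 -0.446  0.337  2.248] err 0 margin 0.277 minj5 0.34
```

```bash
sed -i 's/520.,-65,0/560.,-65,0/' ik.py; python3 - <<'E'
from ik import *
s=state()["joints"]; c=cur()
b=lean(onc(BEN,0,130,False),BEN,-.25); e=lean(onc(BEN,0,17,False),BEN,-.25)
j=path(c,b,s); j=path(b,e,j)
legs(b,e)
E
```

```text
end [-0.264  0.439  1.97   0.137  0.495  1.193] err 0 margin 0.038000000000000006 minj5 0.1
end [-0.264  0.638  2.046  0.295  0.226  1.027] err 0 margin 0.166 minj5 0.23
turn [-0.07 -4.97  7.27] then shift [-1.52 12.62  4.15]
turn [0. 0. 0.] then shift [-1.12  0.    4.38]
```

Emit:
step_arm(plan=[{"x":0,"y":0,"z":0,"rx":-0.01,"ry":-0.5,"rz":0.73},{"x":0,"y":0,"z":0,"rx":-0.01,"ry":-0.5,"rz":0.73},{"x":0,"y":0,"z":0,"rx":-0.01,"ry":-0.5,"rz":0.73},{"x":0,"y":0,"z":0,"rx":-0.01,"ry":-0.5,"rz":0.73},{"x":0,"y":0,"z":0,"rx":-0.01,"ry":-0.5,"rz":0.73},{"x":0,"y":0,"z":0,"rx":-0.01,"ry":-0.5,"rz":0.73},{"x":0,"y":0,"z":0,"rx":-0.01,"ry":-0.5,"rz":0.73},{"x":0,"y":0,"z":0,"rx":-0.01,"ry":-0.5,"rz":0.73},{"x":0,"y":0,"z":0,"rx":-0.01,"ry":-0.5,"rz":0.73},{"x":0,"y":0,"z":0,"rx":-0.01,"ry":-0.47,"rz":0.7}])

```text
t: 11.03
eef_pos: [571.2, 250.6, 240.2]
tcp_rot: [3.138, -0.249, -0.002]
ft_force: [-1.0, 0.3, -2.0]
opening: 0.296
grip_force: 30.0
```

Emit:
step_arm(plan=[{"x":-0.1,"y":0.9,"z":0.1,"rx":0,"ry":0,"rz":0},{"x":-0.1,"y":0.9,"z":0.1,"rx":0,"ry":0,"rz":0},{"x":-0.1,"y":0.9,"z":0.1,"rx":0,"ry":0,"rz":0},{"x":-0.1,"y":0.9,"z":0.1,"rx":0,"ry":0,"rz":0},{"x":-0.1,"y":0.9,"z":0.1,"rx":0,"ry":0,"rz":0},{"x":-0.1,"y":0.9,"z":0.1,"rx":0,"ry":0,"rz":0},{"x":-0.1,"y":0.9,"z":0.1,"rx":0,"ry":0,"rz":0},{"x":-0.1,"y":0.9,"z":0.1,"rx":0,"ry":0,"rz":0},{"x":-0.1,"y":0.9,"z":0.1,"rx":0,"ry":0,"rz":0},{"x":-0.1,"y":0.9,"z":0.1,"rx":0,"ry":0,"rz":0}])

```text
t: 11.87
eef_pos: [553.1, 24.8, 210.5]
tcp_rot: [3.138, -0.252, 0.001]
ft_force: [-0.1, 1.6, -1.7]
opening: 0.292
grip_force: 30.0
```

```bash
python3 - <<'E'
from ik import *
s=state(); print(s["joints"].round(2),s["opening"])
e=lean(onc(BEN,0,17,False),BEN,-.25); legs(lean(onc(BEN,0,80,False),BEN,-.25),e)
E
```

```text
[-0.08  0.31  1.91  0.03  0.67  1.47] 0.2920140364881045
turn [ 0.03 -0.02  0.01] then shift [-1.02  3.59  5.12]
turn [0. 0. 0.] then shift [-0.62  0.    2.44]
```

Emit:
step_arm(plan=[{"x":-0.17,"y":0.6,"z":0.85,"rx":0,"ry":0,"rz":0},{"x":-0.17,"y":0.6,"z":0.85,"rx":0,"ry":0,"rz":0},{"x":-0.17,"y":0.6,"z":0.85,"rx":0,"ry":0,"rz":0},{"x":-0.17,"y":0.6,"z":0.85,"rx":0,"ry":0,"rz":0},{"x":-0.17,"y":0.6,"z":0.85,"rx":0,"ry":0,"rz":0},{"x":-0.17,"y":0.59,"z":0.87,"rx":0,"ry":0,"rz":0},{"x":-0.15,"y":0,"z":0.6,"rx":0,"ry":0,"rz":0},{"x":-0.15,"y":0,"z":0.6,"rx":0,"ry":0,"rz":0},{"x":-0.12,"y":0,"z":0.5,"rx":0,"ry":0,"rz":0},{"x":-0.1,"y":0,"z":0.35,"rx":0,"ry":0,"rz":0}])

```text
t: 12.7
eef_pos: [561.0, -64.5, 26.9]
tcp_rot: [3.139, -0.251, 0.001]
ft_force: [-0.8, 1.0, -3.0]
opening: 0.29
grip_force: 30.0
```

```bash
python3 - <<'E'
from ik import *
s=state(); print(s["joints"].round(2),s["ft_force"])
legs(lean(onc(BEN,0,16,False),BEN,-.25))
E
```

```text
[-0.26  0.62  2.04  0.25  0.25  1.07] [-0.80069253  0.9802066  -2.96290908]
turn [ 0.03 -0.01  0.01] then shift [-0.15  0.02  0.41]
```

Emit:
step_arm(plan=[{"x":-0.05,"y":0,"z":0.15,"rx":0,"ry":0,"rz":0},{"x":-0.05,"y":0,"z":0.15,"rx":0,"ry":0,"rz":0},{"x":-0.03,"y":0,"z":0.08,"rx":0,"ry":0,"rz":0},{"x":0,"y":0,"z":0,"rx":0,"ry":0,"rz":0},{"x":0,"y":0,"z":0,"rx":0,"ry":0,"rz":0},{"x":0,"y":0,"z":0,"rx":0,"ry":0,"rz":0},{"x":0,"y":0,"z":0,"rx":0,"ry":0,"rz":0},{"x":0,"y":0,"z":0,"rx":0,"ry":0,"rz":0},{"x":0,"y":0,"z":0,"rx":0,"ry":0,"rz":0},{"x":0,"y":0,"z":0,"rx":0,"ry":0,"rz":0}])

```text
t: 13.53
eef_pos: [561.9, -65.1, 18.6]
tcp_rot: [3.138, -0.254, 0.001]
ft_force: [-0.1, -0.1, -2.7]
opening: 0.29
grip_force: 30.0
```

Emit:
step_arm(plan=[{"x":0,"y":0,"z":0,"rx":0,"ry":0,"rz":0},{"x":0,"y":0,"z":0,"rx":0,"ry":0,"rz":0},{"x":0,"y":0,"z":0,"rx":0,"ry":0,"rz":0},{"x":0,"y":0,"z":0,"rx":0,"ry":0,"rz":0},{"x":0,"y":0,"z":0,"rx":0,"ry":0.5,"rz":0},{"x":0,"y":0,"z":0,"rx":0,"ry":0.5,"rz":0},{"x":0,"y":0,"z":0,"rx":0,"ry":0.5,"rz":0},{"x":0,"y":0,"z":0,"rx":0,"ry":0.5,"rz":0},{"x":0,"y":0,"z":0,"rx":0,"ry":0.5,"rz":0},{"x":-0.1,"y":0,"z":0,"rx":0,"ry":0,"rz":0}], jaw=0)

```text
t: 14.37
eef_pos: [561.7, -57.9, 17.9]
tcp_rot: [-3.119, -0.365, 0.002]
ft_force: [-0.4, 0.4, 0.1]
opening: 0.496
grip_force: 0.0
```

```bash
python3 - <<'E'
from ik import *
s=state(); print(s["joints"].round(2),s["ft_force"],s["opening"])
g=onc(BEN,-3,14,False);legs(g)
E
```

```text
[-0.28  0.64  2.12  1.24  0.13  0.07] [-0.38901515  0.39803225  0.11640029] 0.49636474883201875
turn [-0.23 -3.65  0.06] then shift [-0.19  0.28  0.15]
```

I turned the wrong way there; undoing it now.

Emit:
step_arm(plan=[{"x":0,"y":0.15,"z":0,"rx":0,"ry":-0.4,"rz":0},{"x":0,"y":0.13,"z":0,"rx":0,"ry":-0.4,"rz":0},{"x":0,"y":0,"z":0,"rx":0,"ry":-0.4,"rz":0},{"x":0,"y":0,"z":0,"rx":0,"ry":-0.4,"rz":0},{"x":0,"y":0,"z":0,"rx":-0.05,"ry":-0.4,"rz":0},{"x":0,"y":0,"z":0,"rx":-0.05,"ry":-0.4,"rz":0},{"x":0,"y":0,"z":0,"rx":-0.05,"ry":-0.4,"rz":0},{"x":0,"y":0,"z":0,"rx":-0.04,"ry":-0.4,"rz":0.03},{"x":0,"y":0,"z":0,"rx":-0.04,"ry":-0.45,"rz":0.03},{"x":0,"y":0,"z":0,"rx":0,"ry":0,"rz":0}])

```text
t: 15.2
eef_pos: [564.3, -57.9, 18.2]
tcp_rot: [-3.132, -0.07, 0.005]
ft_force: [0.1, 0.1, -0.2]
opening: 0.499
grip_force: 0.0
```

```bash
python3 - <<'E'
from ik import *
s=state(); print(s["joints"].round(2),s["ft_force"],s["opening"])
g=onc(BEN,-3,14,False);legs(g)
c=read_camera("top"); P=pts(c)
m=(P[...,2]>24)&(P[...,2]<34)&(abs(P[...,0]-560)<70)&(abs(P[...,1]+65)<45)
print(m.sum(), cv2.minAreaRect(P[m][:,:2].astype(np.float32)))
E
```

```text
[-0.23  0.66  1.91  0.05  0.5   1.29] [ 0.09997367  0.07527395 -0.18931759] 0.4991750941656384
turn [-0.1  -0.7   0.05] then shift [-0.29  0.28  0.17]
0 ((0.0, 0.0), (0.0, 0.0), 0.0)
```

Emit:
step_arm(plan=[{"x":-0.1,"y":0.1,"z":0,"rx":-0.03,"ry":-0.24,"rz":0.02},{"x":-0.1,"y":0.1,"z":0,"rx":-0.03,"ry":-0.23,"rz":0.02},{"x":-0.08,"y":0.08,"z":0,"rx":-0.03,"ry":-0.23,"rz":0.01},{"x":0,"y":0,"z":0.08,"rx":0,"ry":0,"rz":0},{"x":0,"y":0,"z":0.08,"rx":0,"ry":0,"rz":0},{"x":0,"y":0,"z":0,"rx":0,"ry":0,"rz":0},{"x":0,"y":0,"z":0,"rx":0,"ry":0,"rz":0},{"x":0,"y":0,"z":0,"rx":0,"ry":0,"rz":0},{"x":0,"y":0,"z":0,"rx":0,"ry":0,"rz":0},{"x":0,"y":0,"z":0,"rx":0,"ry":0,"rz":0}])

```text
t: 16.08
eef_pos: [556.2, -64.8, 13.6]
tcp_rot: [-3.14, -0.0, -0.0]
ft_force: [-0.0, 1.1, -0.0]
opening: 0.502
grip_force: 0.0
```

Emit:
step_arm(plan=[{"x":0,"y":0,"z":0,"rx":0,"ry":0,"rz":0},{"x":0,"y":0,"z":0,"rx":0,"ry":0,"rz":0},{"x":0,"y":0,"z":0,"rx":0,"ry":0,"rz":0},{"x":0,"y":0,"z":0,"rx":0,"ry":0,"rz":0},{"x":0,"y":0,"z":0,"rx":0,"ry":0,"rz":0},{"x":0,"y":0,"z":0,"rx":0,"ry":0,"rz":0},{"x":0,"y":0,"z":0,"rx":0,"ry":0,"rz":0},{"x":0,"y":0,"z":0,"rx":0,"ry":0,"rz":0},{"x":0,"y":0,"z":0,"rx":0,"ry":0,"rz":0},{"x":0,"y":0,"z":0,"rx":0,"ry":0,"rz":0}], jaw=1)

```text
t: 16.92
eef_pos: [556.2, -64.8, 13.6]
tcp_rot: [-3.14, 0.0, -0.0]
ft_force: [-0.4, -0.6, 0.1]
opening: 0.296
grip_force: 30.0
```

```bash
python3 - <<'E'
from ik import *
s=state(); print(s["joints"].round(2),s["ft_force"],s["opening"],s["grip_force"],s["eef_pos"])
c=cur(); up=(c[0]+[0,0,225],c[1])
p=onc(NAR,220,70,False); q=onc(NAR,220,15.5,False)
legs(up,p,q)
j=path(c,up,s["joints"]); j=path(up,p,j); path(p,q,j)
E
```

```text
[-0.23  0.68  1.89  0.    0.58  1.33] [-0.44117753 -0.58760506  0.11514913] 0.295982120718252 29.989862143993378 [556.19701574 -64.79945039  13.62667074]
turn [0. 0. 0.] then shift [-0.   -0.02 -9.  ]
turn [ 0.11  5.24 -0.47] then shift [  1.99 -12.65   2.93]
turn [0. 0. 0.] then shift [ 0.   -0.    2.18]
end [-0.235  0.374  1.69   0.002  1.078  1.335] err 0 margin 0.516 minj5 0.58
end [ 0.352  0.438  1.814 -0.382  0.413  2.189] err 0 margin 0.272 minj5 0.33
end [ 0.337  0.532  1.797 -0.445  0.338  2.247] err 0 margin 0.278 minj5 0.34
```

Emit:
step_arm(plan=[{"x":0,"y":0,"z":-0.5,"rx":0,"ry":0,"rz":0},{"x":0,"y":0,"z":-0.9,"rx":0,"ry":0,"rz":0},{"x":0,"y":0,"z":-0.95,"rx":0,"ry":0,"rz":0},{"x":0,"y":0,"z":-0.95,"rx":0,"ry":0,"rz":0},{"x":0,"y":0,"z":-0.95,"rx":0,"ry":0,"rz":0},{"x":0,"y":0,"z":-0.95,"rx":0,"ry":0,"rz":0},{"x":0,"y":0,"z":-0.95,"rx":0,"ry":0,"rz":0},{"x":0,"y":0,"z":-0.95,"rx":0,"ry":0,"rz":0},{"x":0,"y":0,"z":-0.95,"rx":0,"ry":0,"rz":0},{"x":0,"y":0,"z":-0.95,"rx":0,"ry":0,"rz":0}])

```text
t: 17.75
eef_pos: [555.8, -65.1, 239.5]
tcp_rot: [-3.14, 0.001, -0.0]
ft_force: [0.7, 0.1, -2.5]
opening: 0.294
grip_force: 30.0
```

Emit:
step_arm(plan=[{"x":0,"y":0,"z":0,"rx":0.02,"ry":0.87,"rz":-0.08},{"x":0,"y":0,"z":0,"rx":0.02,"ry":0.87,"rz":-0.08},{"x":0,"y":0,"z":0,"rx":0.02,"ry":0.87,"rz":-0.08},{"x":0,"y":0,"z":0,"rx":0.02,"ry":0.87,"rz":-0.08},{"x":0,"y":0,"z":0,"rx":0.02,"ry":0.87,"rz":-0.08},{"x":0,"y":0,"z":0,"rx":0.02,"ry":0.87,"rz":-0.08},{"x":0.15,"y":-0.97,"z":0.22,"rx":0,"ry":0,"rz":0},{"x":0.15,"y":-0.97,"z":0.22,"rx":0,"ry":0,"rz":0},{"x":0.15,"y":-0.97,"z":0.22,"rx":0,"ry":0,"rz":0},{"x":0.15,"y":-0.97,"z":0.22,"rx":0,"ry":0,"rz":0}])

```text
t: 18.58
eef_pos: [575.1, 33.8, 226.7]
tcp_rot: [-3.14, -0.521, 0.047]
ft_force: [-0.5, -1.1, -1.6]
opening: 0.289
grip_force: 30.0
```

Emit:
step_arm(plan=[{"x":0.15,"y":-0.97,"z":0.22,"rx":0,"ry":0,"rz":0},{"x":0.15,"y":-0.97,"z":0.22,"rx":0,"ry":0,"rz":0},{"x":0.15,"y":-0.97,"z":0.22,"rx":0,"ry":0,"rz":0},{"x":0.15,"y":-0.97,"z":0.22,"rx":0,"ry":0,"rz":0},{"x":0.15,"y":-0.97,"z":0.22,"rx":0,"ry":0,"rz":0},{"x":0.15,"y":-0.97,"z":0.22,"rx":0,"ry":0,"rz":0},{"x":0.15,"y":-0.97,"z":0.22,"rx":0,"ry":0,"rz":0},{"x":0.15,"y":-0.97,"z":0.22,"rx":0,"ry":0,"rz":0},{"x":0.15,"y":-0.97,"z":0.22,"rx":0,"ry":0,"rz":0},{"x":0,"y":0,"z":0,"rx":0,"ry":0,"rz":0}])

```text
t: 19.42
eef_pos: [618.8, 256.9, 200.1]
tcp_rot: [-3.14, -0.521, 0.051]
ft_force: [-0.9, 0.6, -2.1]
opening: 0.29
grip_force: 30.0
```

```bash
python3 - <<'E'
from chk import *
legs(onc(NAR,220,30,False),onc(NAR,220,15.5,False)); chk("w3",NAR,22)
E
```

```text
turn [-0.03  0.02  0.03] then shift [0.07 0.08 1.64]
turn [0. 0. 0.] then shift [ 0.   -0.    0.58]
t 19.4167 j [ 0.36  0.44  1.82 -0.38  0.41  2.19]
90 450 z [-2.7 -1.9 -1.5 -1.   8.6] top - wall [-22.1  21.4] floor [-17.1  16.6]
110 239 z [-2.  -0.5  8.1  8.6  9.5] top - wall [-22.3  21.3] floor [-17.2  16.6]
130 31 z [7.3 8.  8.5 8.9 9.6] top - wall [-21.7 -19. ] floor -
210 135 z [6.4 7.5 7.9 8.4 9.1] top - wall [-22.1 -18.3] floor -
230 342 z [-3.3 -2.1  7.1  7.9  8.8] top - wall [-22.   21.5] floor [-17.3  16.7]
250 924 z [-3.4 -2.3 -1.2  7.4  8.9] top - wall [-22.   21.3] floor [-17.3  16.7]
270 183 z [-3.7 -2.4 -1.5  7.1  8.5] top - wall [-21.8  21. ] floor [-20.6  19.9]
```

View pics/w3.png

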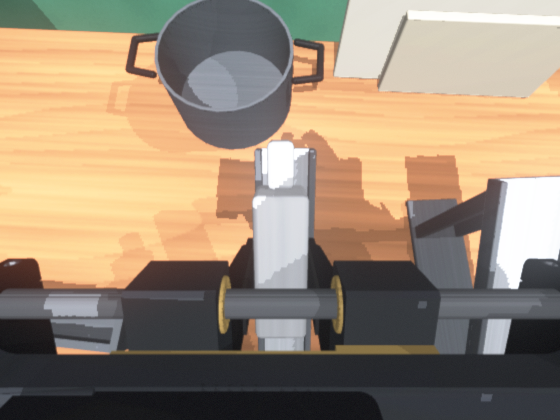

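Emit:
step_arm(plan=[{"x":0.04,"y":0.04,"z":0.4,"rx":-0.03,"ry":0.02,"rz":0.03},{"x":0.03,"y":0.04,"z":0.4,"rx":0,"ry":0,"rz":0},{"x":0,"y":0,"z":0.4,"rx":0,"ry":0,"rz":0},{"x":0,"y":0,"z":0.3,"rx":0,"ry":0,"rz":0},{"x":0,"y":0,"z":0.2,"rx":0,"ry":0,"rz":0},{"x":0,"y":0,"z":0.15,"rx":0,"ry":0,"rz":0},{"x":0,"y":0,"z":0.15,"rx":0,"ry":0,"rz":0},{"x":0,"y":0,"z":0.1,"rx":0,"ry":0,"rz":0},{"x":0,"y":0,"z":0.1,"rx":0,"ry":0,"rz":0},{"x":0,"y":0,"z":0,"rx":0,"ry":0,"rz":0}])

```text
t: 20.3
eef_pos: [647.9, 252.8, 154.2]
tcp_rot: [3.141, -0.524, 0.045]
ft_force: [0.7, -1.2, -2.7]
opening: 0.293
grip_force: 30.0
```

```bash
python3 - <<'E'
from h import *
s=state(); print(s["ft_force"],s["moment"],s["opening"]); legs(onc(NAR,220,14,False))
E
```

```text
[ 0.65488585 -1.17896949 -2.72575375] [-0.069473    0.64892144 -0.03126733] 0.29273203476587284
turn [ 0.01 -0.   -0.02] then shift [-0.01 -0.13  0.11]
```

Emit:
step_arm(plan=[{"x":0,"y":-0.07,"z":0,"rx":0,"ry":0,"rz":0},{"x":0,"y":-0.06,"z":0,"rx":0,"ry":0,"rz":0},{"x":0,"y":0,"z":0,"rx":0,"ry":0,"rz":0},{"x":0,"y":0,"z":0.04,"rx":0,"ry":0,"rz":0},{"x":0,"y":0,"z":0.04,"rx":0,"ry":0,"rz":0},{"x":0,"y":0,"z":0.03,"rx":0,"ry":0,"rz":0},{"x":0,"y":0,"z":0,"rx":0,"ry":0,"rz":0},{"x":0,"y":0,"z":0,"rx":0,"ry":0,"rz":0},{"x":0,"y":0,"z":0,"rx":0,"ry":0,"rz":0},{"x":0,"y":0,"z":0,"rx":0,"ry":0,"rz":0}])

```text
t: 21.13
eef_pos: [649.0, 256.1, 152.1]
tcp_rot: [3.141, -0.524, 0.045]
ft_force: [0.2, 0.4, -3.0]
opening: 0.289
grip_force: 30.0
```

```bash
python3 - <<'E'
from h import *
s=state(); print(s["ft_force"],s["moment"],s["opening"]); legs(onc(NAR,220,14,False))
E
```

```text
[ 0.18901698  0.36670809 -3.04642696] [-0.08354033  0.63312756  0.01989746] 0.28880829361802024
turn [ 0.01 -0.   -0.02] then shift [-0.02 -0.    0.01]
```

Emit:
step_arm(plan=[{"x":0,"y":0,"z":0.03,"rx":0,"ry":0,"rz":0},{"x":0,"y":0,"z":0.03,"rx":0,"ry":0,"rz":0},{"x":0,"y":0,"z":0,"rx":0,"ry":0,"rz":0},{"x":0,"y":0,"z":0,"rx":0,"ry":0,"rz":0},{"x":0,"y":0,"z":0,"rx":0,"ry":0,"rz":0},{"x":0,"y":0,"z":0,"rx":0,"ry":0,"rz":0},{"x":0,"y":0,"z":0,"rx":0,"ry":0,"rz":0},{"x":0,"y":0,"z":0,"rx":0,"ry":0,"rz":0},{"x":0,"y":0,"z":0,"rx":0,"ry":0,"rz":0},{"x":0,"y":0,"z":0,"rx":0,"ry":0,"rz":0}])

```text
t: 21.97
eef_pos: [649.8, 256.2, 150.8]
tcp_rot: [3.141, -0.524, 0.045]
ft_force: [-0.3, 0.3, -2.0]
opening: 0.294
grip_force: 30.0
```

Emit:
step_arm(plan=[{"x":0,"y":0,"z":0,"rx":0,"ry":0,"rz":0},{"x":0,"y":0,"z":0,"rx":0,"ry":0,"rz":0},{"x":0,"y":0,"z":0,"rx":0,"ry":0,"rz":0},{"x":0,"y":0,"z":0,"rx":0,"ry":0,"rz":0},{"x":0,"y":0,"z":0,"rx":0,"ry":0,"rz":0},{"x":0,"y":0,"z":-0.4,"rx":0,"ry":0,"rz":0},{"x":0,"y":0,"z":-0.9,"rx":0,"ry":0,"rz":0},{"x":0,"y":0,"z":-0.9,"rx":0,"ry":0,"rz":0},{"x":0,"y":0,"z":-0.9,"rx":0,"ry":0,"rz":0},{"x":0,"y":0,"z":-0.9,"rx":0,"ry":0,"rz":0}], jaw=0)

```text
t: 22.8
eef_pos: [598.8, 253.9, 238.8]
tcp_rot: [-3.141, -0.524, 0.045]
ft_force: [0.6, 0.8, 0.7]
opening: 0.5
grip_force: 0.0
```

```bash
cat > look.py <<'E'
from h import *
def look(ch,hw):
    c=read_camera("top"); P=pts(c); o,R=ch; L=(P-o)@R
    m=(abs(L[...,1])<hw)&(L[...,0]>-10)&(L[...,0]<300)&(L[...,2]<40)
    q=L[m]; b=q[q[:,2]>25]
    h,e=np.histogram(b[:,0],np.arange(0,300,10)); print("block px per 10mm",h)
    n=q[(q[:,2]>12)&(q[:,2]<21)]; h,e=np.histogram(n[:,0],np.arange(0,300,10)); print("neck px",h)
    return c,P
E
python3 - <<'E'
from look import *; from ik import *
s=state(); print(s["opening"],s["joints"].round(2)); c,P=look(NAR,12)
for nm,x0,y0,r in (("nl",435,-197,75),("wl",614,-167,80)):
    m=(P[...,2]>25)&(P[...,2]<40)&(np.hypot(P[...,0]-x0,P[...,1]-y0)<r); print(nm,cv2.minAreaRect(P[m][:,:2].astype(np.float32)))
yaw=1.106
t=down([436,-196,14],yaw); h=down([436,-196,110],yaw)
m=(np.array([520,60,260.]),h[1]); cc=cur()
up=(cc[0]+[0,0,40],cc[1])
legs(up,m,h,t)
j=path(cc,up,s["joints"]); j=path(up,m,j); j=path(m,h,j); j=path(h,t,j)
E
```

```text
0.4998119859434484 [ 0.37  0.36  1.82 -0.35  0.48  2.16]
block px per 10mm [20 24 27 29 28 29 28 29  8  0  0  0  0  0  0  0  0  0  0  0  0  0  0  0
  0  0  0  0  0]
neck px [ 2  0  0  1  0  0  0  0 16 14 13  0  0  0  0  0  0  0  0  0  0  0  0  0
  0  0  0  0  0]
nl ((435.4536437988281, -196.74647521972656), (79.387451171875, 27.896461486816406), 63.61429214477539)
wl ((614.794677734375, -167.266845703125), (47.62211990356445, 80.318603515625), 82.23506164550781)
turn [0. 0. 0.] then shift [ 0.81 -0.   -1.38]
turn [  2.79  -4.78 -10.35] then shift [-8.36  0.68  0.92]
turn [0. 0. 0.] then shift [-10.66   1.59   6.  ]
turn [0. 0. 0.] then shift [ 0.   -0.    3.84]
end [ 0.366  0.314  1.763 -0.292  0.578  2.098] err 0 margin 0.426 minj5 0.49
end [-0.012  0.299  1.745  0.     1.098  0.453] err 0 margin 0.518 minj5 0.58
end [-0.561  0.436  2.025  0.     0.681 -0.096] err 0 margin 0.621 minj5 0.68
end [-0.561  0.614  2.09   0.     0.438 -0.096] err 0 margin 0.378 minj5 0.44
```

Emit:
step_arm(plan=[{"x":0,"y":0,"z":0,"rx":0.27,"ry":-0.46,"rz":-1.0},{"x":0,"y":0,"z":0,"rx":0.27,"ry":-0.46,"rz":-1.0},{"x":0,"y":0,"z":0,"rx":0.27,"ry":-0.46,"rz":-1.0},{"x":0,"y":0,"z":0,"rx":0.27,"ry":-0.46,"rz":-1.0},{"x":0,"y":0,"z":0,"rx":0.27,"ry":-0.46,"rz":-1.0},{"x":0,"y":0,"z":0,"rx":0.27,"ry":-0.46,"rz":-1.0},{"x":0,"y":0,"z":0,"rx":0.27,"ry":-0.46,"rz":-1.0},{"x":0,"y":0,"z":0,"rx":0.27,"ry":-0.46,"rz":-1.0},{"x":0,"y":0,"z":0,"rx":0.27,"ry":-0.46,"rz":-1.0},{"x":0,"y":0,"z":0,"rx":0.36,"ry":-0.64,"rz":-1.0}])

```text
t: 23.68
eef_pos: [599.5, 253.3, 238.0]
tcp_rot: [3.139, -0.007, 1.047]
ft_force: [-1.3, 0.5, 0.7]
opening: 0.498
grip_force: 0.0
```

Emit:
step_arm(plan=[{"x":-0.93,"y":0.08,"z":0,"rx":0,"ry":0,"rz":-0.35},{"x":-0.93,"y":0.08,"z":0,"rx":0,"ry":0,"rz":0},{"x":-0.93,"y":0.08,"z":0,"rx":0,"ry":0,"rz":0},{"x":-0.93,"y":0.08,"z":0,"rx":0,"ry":0,"rz":0},{"x":-0.93,"y":0.08,"z":0,"rx":0,"ry":0,"rz":0},{"x":-0.93,"y":0.08,"z":0,"rx":0,"ry":0,"rz":0},{"x":-0.93,"y":0.08,"z":0,"rx":0,"ry":0,"rz":0},{"x":-0.93,"y":0.08,"z":0,"rx":0,"ry":0,"rz":0},{"x":-0.93,"y":0.08,"z":0,"rx":0,"ry":0,"rz":0},{"x":-0.97,"y":0.14,"z":0.3,"rx":0,"ry":0,"rz":0}])

```text
t: 24.52
eef_pos: [507.1, 37.6, 229.2]
tcp_rot: [3.135, -0.01, 1.077]
ft_force: [0.2, 0.2, -0.2]
opening: 0.501
grip_force: 0.0
```

Emit:
step_arm(plan=[{"x":-0.97,"y":0.14,"z":0.45,"rx":0,"ry":0,"rz":0},{"x":-0.97,"y":0.14,"z":0.45,"rx":0,"ry":0,"rz":0},{"x":-0.97,"y":0.14,"z":0.45,"rx":0,"ry":0,"rz":0},{"x":-0.97,"y":0.14,"z":0.45,"rx":0,"ry":0,"rz":0},{"x":-0.97,"y":0.14,"z":0.45,"rx":0,"ry":0,"rz":0},{"x":-0.97,"y":0.14,"z":0.45,"rx":0,"ry":0,"rz":0},{"x":-0.97,"y":0.14,"z":0.45,"rx":0,"ry":0,"rz":0},{"x":-0.97,"y":0.14,"z":0.45,"rx":0,"ry":0,"rz":0},{"x":-0.97,"y":0.14,"z":0.45,"rx":0,"ry":0,"rz":0},{"x":-0.97,"y":0.14,"z":0.45,"rx":0,"ry":0,"rz":0}])

```text
t: 25.35
eef_pos: [423.6, -192.3, 113.5]
tcp_rot: [3.136, -0.008, 1.077]
ft_force: [1.2, 0.3, -0.0]
opening: 0.498
grip_force: 0.0
```

```bash
python3 - <<'E'
from h import *
legs(down([436,-196.5,60],1.108),down([436,-196.5,14],1.108))
c=read_camera("wrist"); P=pts(c)
m=(P[...,2]>25)&(P[...,2]<40)&(np.hypot(P[...,0]-435,P[...,1]+197)<75); print(m.sum(),cv2.minAreaRect(P[m][:,:2].astype(np.float32)))
E
```

```text
turn [ 0.05 -0.08 -0.31] then shift [0.07 0.52 2.14]
turn [0. 0. 0.] then shift [ 0.   -0.    1.84]
3260 ((437.134765625, -197.1944580078125), (79.30501556396484, 28.013507843017578), 64.43559265136719)
```

Emit:
step_arm(plan=[{"x":0,"y":0.1,"z":0,"rx":0.03,"ry":-0.04,"rz":-0.2},{"x":0.03,"y":0.2,"z":0.2,"rx":0.02,"ry":-0.04,"rz":-0.2},{"x":0.04,"y":0.23,"z":0.5,"rx":0,"ry":0,"rz":0},{"x":0,"y":0,"z":0.6,"rx":0,"ry":0,"rz":0},{"x":0,"y":0,"z":0.6,"rx":0,"ry":0,"rz":0},{"x":0,"y":0,"z":0.6,"rx":0,"ry":0,"rz":0},{"x":0,"y":0,"z":0.6,"rx":0,"ry":0,"rz":0},{"x":0,"y":0,"z":0.5,"rx":0,"ry":0,"rz":0},{"x":0,"y":0,"z":0.3,"rx":0,"ry":0,"rz":0},{"x":0,"y":0,"z":0.08,"rx":0,"ry":0,"rz":0}])

```text
t: 26.23
eef_pos: [437.0, -194.8, 13.3]
tcp_rot: [-3.14, -0.0, 1.119]
ft_force: [-0.4, -0.1, -0.4]
opening: 0.5
grip_force: 0.0
```

Emit:
step_arm(plan=[{"x":0,"y":0,"z":0,"rx":0,"ry":0,"rz":0},{"x":0,"y":0,"z":0,"rx":0,"ry":0,"rz":0},{"x":0,"y":0,"z":0,"rx":0,"ry":0,"rz":0},{"x":0,"y":0,"z":0,"rx":0,"ry":0,"rz":0},{"x":0,"y":0,"z":0,"rx":0,"ry":0,"rz":0},{"x":0,"y":0,"z":0,"rx":0,"ry":0,"rz":0},{"x":0,"y":0,"z":0,"rx":0,"ry":0,"rz":0},{"x":0,"y":0,"z":0,"rx":0,"ry":0,"rz":0},{"x":0,"y":0,"z":0,"rx":0,"ry":0,"rz":0},{"x":0,"y":0,"z":0,"rx":0,"ry":0,"rz":0}], jaw=1)

```text
t: 27.07
eef_pos: [437.0, -195.8, 14.7]
tcp_rot: [3.141, -0.0, 1.117]
ft_force: [1.3, 1.5, 7.2]
opening: 0.291
grip_force: 30.0
```

```bash
python3 - <<'E'
from ik import *
s=state(); print(s["opening"],s["grip_force"])
c=cur(); up=(c[0]+[0,0,225],c[1])
p=onc(NAR,228,70,True); q=onc(NAR,228,15,True)
m=(np.array([540,40,250.]),p[1])
legs(up,m,p,q)
j=path(c,up,s["joints"]); j=path(up,m,j); j=path(m,p,j); path(p,q,j)
E
```

```text
0.29131411616054254 29.98065948486328
turn [0. 0. 0.] then shift [ 0.    0.01 -9.  ]
turn [ -5.4   -3.19 -20.17] then shift [-4.15  9.23  1.92]
turn [0. 0. 0.] then shift [-2.47  8.43  3.55]
turn [0. 0. 0.] then shift [ 0.  -0.   2.2]
end [-0.56   0.254  1.872  0.     1.016 -0.105] err 0 margin 0.38 minj5 0.44
end [-0.08   0.179  2.06   0.167  0.387 -1.836] err 0.0863 margin 0.0 minj5 0.39
end [ 0.348  0.442  1.794 -0.367  0.428 -0.972] err 0 margin 0.303 minj5 0.36
end [ 0.334  0.535  1.778 -0.424  0.352 -0.92 ] err 0 margin 0.292 minj5 0.35
```

```bash
python3 - <<'E'
from ik import *
s=state()
c=cur(); up=(c[0]+[0,0,225],c[1])
p=onc(NAR,228,70,True)
m=(np.array([590,100,250.]),c[1]); m2=(m[0],p[1])
legs(up,m,m2,p)
j=path(c,up,s["joints"]); j=path(up,m,j); j=path(m,m2,j,n=12); j=path(m2,p,j)
E
```

```text
turn [0. 0. 0.] then shift [ 0.    0.01 -9.  ]
turn [0. 0. 0.] then shift [13.32  0.31 -0.41]
turn [ -5.4   -3.19 -20.17] then shift [0. 0. 0.]
turn [0. 0. 0.] then shift [-0.64  6.13  2.49]
end [-0.56   0.254  1.872  0.     1.016 -0.105] err 0 margin 0.38 minj5 0.44
end [ 0.057  0.42   1.582 -0.     1.14   0.512] err 0 margin 0.9179999999999999 minj5 1.02
end [ 0.061  0.264  1.939 -0.018  0.415 -1.542] err 0 margin 0.355 minj5 0.42
end [ 0.348  0.442  1.794 -0.367  0.428 -0.972] err 0 margin 0.343 minj5 0.4
```

Emit:
step_arm(plan=[{"x":0,"y":0,"z":-0.45,"rx":0,"ry":0,"rz":0},{"x":0,"y":0,"z":-0.95,"rx":0,"ry":0,"rz":0},{"x":0,"y":0,"z":-0.95,"rx":0,"ry":0,"rz":0},{"x":0,"y":0,"z":-0.95,"rx":0,"ry":0,"rz":0},{"x":0,"y":0,"z":-0.95,"rx":0,"ry":0,"rz":0},{"x":0,"y":0,"z":-0.95,"rx":0,"ry":0,"rz":0},{"x":0,"y":0,"z":-0.95,"rx":0,"ry":0,"rz":0},{"x":0,"y":0,"z":-0.95,"rx":0,"ry":0,"rz":0},{"x":0,"y":0,"z":-0.95,"rx":0,"ry":0,"rz":0},{"x":0,"y":0,"z":-0.95,"rx":0,"ry":0,"rz":0}])

```text
t: 27.9
eef_pos: [436.2, -195.5, 240.3]
tcp_rot: [-3.14, -0.0, 1.117]
ft_force: [0.2, -0.3, -3.5]
opening: 0.294
grip_force: 30.0
```

Emit:
step_arm(plan=[{"x":0.95,"y":0.02,"z":-0.03,"rx":0,"ry":0,"rz":0},{"x":0.95,"y":0.02,"z":-0.03,"rx":0,"ry":0,"rz":0},{"x":0.95,"y":0.02,"z":-0.03,"rx":0,"ry":0,"rz":0},{"x":0.95,"y":0.02,"z":-0.03,"rx":0,"ry":0,"rz":0},{"x":0.95,"y":0.02,"z":-0.03,"rx":0,"ry":0,"rz":0},{"x":0.95,"y":0.02,"z":-0.03,"rx":0,"ry":0,"rz":0},{"x":0.95,"y":0.02,"z":-0.03,"rx":0,"ry":0,"rz":0},{"x":0.95,"y":0.02,"z":-0.03,"rx":0,"ry":0,"rz":0},{"x":0.95,"y":0.02,"z":-0.03,"rx":0,"ry":0,"rz":0},{"x":0.95,"y":0.02,"z":-0.03,"rx":0,"ry":0,"rz":0}])

```text
t: 28.73
eef_pos: [545.3, 16.6, 246.5]
tcp_rot: [-3.14, 0.0, 1.117]
ft_force: [0.0, -0.7, -2.1]
opening: 0.295
grip_force: 30.0
```

Emit:
step_arm(plan=[{"x":0.95,"y":0.02,"z":-0.03,"rx":0,"ry":0,"rz":0},{"x":0.95,"y":0.02,"z":-0.03,"rx":0,"ry":0,"rz":0},{"x":0.95,"y":0.02,"z":-0.03,"rx":0,"ry":0,"rz":0},{"x":0.95,"y":0.02,"z":-0.03,"rx":0,"ry":0,"rz":0},{"x":0,"y":0,"z":0,"rx":-0.26,"ry":-0.15,"rz":-0.97},{"x":0,"y":0,"z":0,"rx":-0.26,"ry":-0.15,"rz":-0.97},{"x":0,"y":0,"z":0,"rx":-0.26,"ry":-0.15,"rz":-0.97},{"x":0,"y":0,"z":0,"rx":-0.26,"ry":-0.15,"rz":-0.97},{"x":0,"y":0,"z":0,"rx":-0.26,"ry":-0.15,"rz":-0.97},{"x":0,"y":0,"z":0,"rx":-0.26,"ry":-0.15,"rz":-0.97}])

```text
t: 29.57
eef_pos: [588.4, 100.0, 249.3]
tcp_rot: [3.02, 0.13, 1.697]
ft_force: [-0.2, -0.1, -2.6]
opening: 0.292
grip_force: 30.0
```

Emit:
step_arm(plan=[{"x":0,"y":0,"z":0,"rx":-0.26,"ry":-0.15,"rz":-0.97},{"x":0,"y":0,"z":0,"rx":-0.26,"ry":-0.15,"rz":-0.97},{"x":0,"y":0,"z":0,"rx":-0.26,"ry":-0.15,"rz":-0.97},{"x":0,"y":0,"z":0,"rx":-0.26,"ry":-0.15,"rz":-0.97},{"x":0,"y":0,"z":0,"rx":-0.26,"ry":-0.15,"rz":-0.97},{"x":0,"y":0,"z":0,"rx":-0.26,"ry":-0.15,"rz":-0.97},{"x":0,"y":0,"z":0,"rx":-0.26,"ry":-0.15,"rz":-0.97},{"x":0,"y":0,"z":0,"rx":-0.26,"ry":-0.15,"rz":-0.97},{"x":0,"y":0,"z":0,"rx":-0.26,"ry":-0.15,"rz":-0.97},{"x":0,"y":0,"z":0,"rx":-0.26,"ry":-0.15,"rz":-0.97}])

```text
t: 30.4
eef_pos: [588.2, 99.9, 249.3]
tcp_rot: [3.026, 0.417, 2.676]
ft_force: [0.6, 1.1, -3.0]
opening: 0.29
grip_force: 30.0
```

```bash
python3 - <<'E'
from ik import *
s=state(); c=cur(); print(s["joints"].round(2),s["opening"])
p=onc(NAR,228,60,True); legs(p); path(c,p,s["joints"])
E
```

```text
[ 0.11  0.29  1.86 -0.23  0.58 -0.85] 0.2895369977737155
turn [-1.19 -0.78 -4.62] then shift [-0.72  6.13  2.9 ]
end [ 0.346  0.459  1.792 -0.376  0.413 -0.963] err 0 margin 0.333 minj5 0.39
```

Emit:
step_arm(plan=[{"x":0,"y":0,"z":0,"rx":-0.24,"ry":-0.16,"rz":-0.93},{"x":0,"y":0,"z":0,"rx":-0.24,"ry":-0.16,"rz":-0.93},{"x":0,"y":0,"z":0,"rx":-0.24,"ry":-0.16,"rz":-0.93},{"x":0,"y":0,"z":0,"rx":-0.24,"ry":-0.16,"rz":-0.93},{"x":0,"y":0,"z":0,"rx":-0.24,"ry":-0.16,"rz":-0.93},{"x":-0.09,"y":0.8,"z":0.33,"rx":0,"ry":0,"rz":0},{"x":-0.09,"y":0.8,"z":0.33,"rx":0,"ry":0,"rz":0},{"x":-0.09,"y":0.8,"z":0.33,"rx":0,"ry":0,"rz":0},{"x":-0.09,"y":0.8,"z":0.33,"rx":0,"ry":0,"rz":0},{"x":-0.09,"y":0.8,"z":0.33,"rx":0,"ry":0,"rz":0}])

```text
t: 31.23
eef_pos: [614.3, 201.9, 219.0]
tcp_rot: [3.141, 0.525, -3.096]
ft_force: [-0.5, -1.0, -3.4]
opening: 0.291
grip_force: 30.0
```

Emit:
step_arm(plan=[{"x":-0.09,"y":0.8,"z":0.33,"rx":0,"ry":0,"rz":0},{"x":-0.09,"y":0.8,"z":0.33,"rx":0,"ry":0,"rz":0},{"x":-0.09,"y":0.53,"z":0.5,"rx":0,"ry":0,"rz":0},{"x":0,"y":0,"z":0,"rx":0,"ry":0,"rz":0},{"x":0,"y":0,"z":0,"rx":0,"ry":0,"rz":0},{"x":0,"y":0,"z":0,"rx":0,"ry":0,"rz":0},{"x":0,"y":0,"z":0,"rx":0,"ry":0,"rz":0},{"x":0,"y":0,"z":0,"rx":0,"ry":0,"rz":0},{"x":0,"y":0,"z":0,"rx":0,"ry":0,"rz":0},{"x":0,"y":0,"z":0,"rx":0,"ry":0,"rz":0}])

```text
t: 32.07
eef_pos: [632.7, 255.0, 198.4]
tcp_rot: [3.141, 0.527, -3.097]
ft_force: [-0.0, 0.1, -3.5]
opening: 0.292
grip_force: 30.0
```

```bash
python3 - <<'E'
from ik import *
legs(onc(NAR,228,13.5,True))
c=read_camera("wrist"); save("w4",c["image"])
E
```

```text
turn [-0.    0.03 -0.02] then shift [0.06 0.02 1.96]
```

View pics/w4.png

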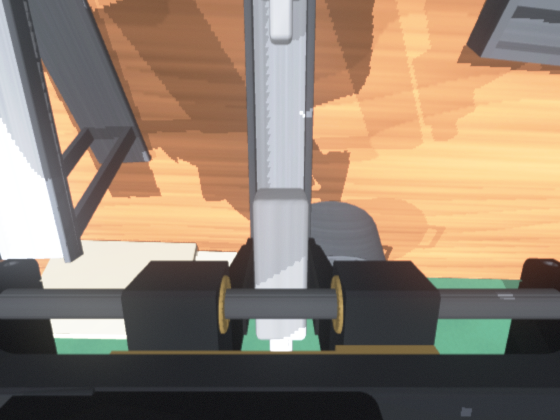

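Emit:
step_arm(plan=[{"x":0.03,"y":0.02,"z":0.4,"rx":0,"ry":0.03,"rz":-0.02},{"x":0.03,"y":0,"z":0.4,"rx":0,"ry":0,"rz":0},{"x":0,"y":0,"z":0.3,"rx":0,"ry":0,"rz":0},{"x":0,"y":0,"z":0.25,"rx":0,"ry":0,"rz":0},{"x":0,"y":0,"z":0.2,"rx":0,"ry":0,"rz":0},{"x":0,"y":0,"z":0.15,"rx":0,"ry":0,"rz":0},{"x":0,"y":0,"z":0.1,"rx":0,"ry":0,"rz":0},{"x":0,"y":0,"z":0.08,"rx":0,"ry":0,"rz":0},{"x":0,"y":0,"z":0,"rx":0,"ry":0,"rz":0},{"x":0,"y":0,"z":0,"rx":0,"ry":0,"rz":0}])

```text
t: 32.95
eef_pos: [654.8, 257.0, 156.7]
tcp_rot: [-3.141, 0.524, -3.094]
ft_force: [0.0, 0.2, -3.0]
opening: 0.291
grip_force: 30.0
```

```bash
python3 - <<'E'
from h import *
s=state(); print(s["ft_force"],s["opening"]); legs(onc(NAR,228,13.5,True))
E
```

```text
[ 0.02762694  0.21143484 -3.00285505] 0.29132686011064723
turn [-0.    0.    0.01] then shift [-0.01 -0.02  0.08]
```

Emit:
step_arm(plan=[{"x":0,"y":-0.02,"z":0.04,"rx":0,"ry":0,"rz":0},{"x":0,"y":0,"z":0.03,"rx":0,"ry":0,"rz":0},{"x":0,"y":0,"z":0.03,"rx":0,"ry":0,"rz":0},{"x":0,"y":0,"z":0,"rx":0,"ry":0,"rz":0},{"x":0,"y":0,"z":0,"rx":0,"ry":0,"rz":0},{"x":0,"y":0,"z":0,"rx":0,"ry":0,"rz":0},{"x":0,"y":0,"z":0,"rx":0,"ry":0,"rz":0},{"x":0,"y":0,"z":0,"rx":0,"ry":0,"rz":0},{"x":0,"y":0,"z":0,"rx":0,"ry":0,"rz":0},{"x":0,"y":0,"z":0,"rx":0,"ry":0,"rz":0}])

```text
t: 33.78
eef_pos: [656.2, 256.5, 154.6]
tcp_rot: [-3.141, 0.524, -3.094]
ft_force: [-2.4, 0.3, 1.6]
opening: 0.289
grip_force: 30.0
```

```bash
python3 - <<'E'
from h import *
s=state(); print(s["ft_force"],s["opening"]); legs(onc(NAR,228,13.5,True))
E
```

```text
[-2.37458565  0.34644355  1.57791874] 0.28886985673008286
turn [-0.    0.    0.01] then shift [-0.01  0.   -0.02]
```

Contact is felt (about 5 N along the floor normal). Now to release and back off.

Emit:
step_arm(plan=[{"x":0,"y":0,"z":0,"rx":0,"ry":0,"rz":0},{"x":0,"y":0,"z":0,"rx":0,"ry":0,"rz":0},{"x":0,"y":0,"z":0,"rx":0,"ry":0,"rz":0},{"x":0,"y":0,"z":0,"rx":0,"ry":0,"rz":0},{"x":0,"y":0,"z":0,"rx":0,"ry":0,"rz":0},{"x":0,"y":0,"z":-0.4,"rx":0,"ry":0,"rz":0},{"x":0,"y":0,"z":-0.9,"rx":0,"ry":0,"rz":0},{"x":0,"y":0,"z":-0.9,"rx":0,"ry":0,"rz":0},{"x":0,"y":0,"z":-0.9,"rx":0,"ry":0,"rz":0},{"x":0,"y":0,"z":-0.9,"rx":0,"ry":0,"rz":0}], jaw=-0.2)

```text
t: 34.62
eef_pos: [605.2, 254.2, 242.4]
tcp_rot: [-3.141, 0.524, -3.094]
ft_force: [0.2, 0.1, 0.2]
opening: 0.601
grip_force: 0.0
```

```bash
python3 - <<'E'
from look import *; from ik import *
s=state(); print(s["opening"]); look(NAR,12)
cc=cur(); yaw=3.0
m=(cc[0]+[0,0,0],down([0,0,0],yaw)[1]); h=down([614,-166.5,110],yaw); m3=(np.array([614,-20.,240]),m[1])
legs(m,m3,h)
j=path(cc,m,s["joints"]); j=path(m,m3,j); j=path(m3,h,j)
t=down([614,-166.5,13.5],yaw); j=path(h,t,j); up=(t[0]+[0,0,230],t[1]); j=path(t,up,j)
p=onc(WID,228,70,False); q=onc(WID,228,14,False)
S=Ro.from_rotvec
# intermediate: long turn positive about tool z
a=up[1]; rv=Ro.from_matrix(a.T@p[1]).as_rotvec(); print(rv); path(up,p,j,n=14)
E
```

```text
0.6009085635529453
block px per 10mm [20 25 25 28 28 27 29 30  8  0  9 30 31 30 31  1  0  0  0  0  0  0  0  0
  0  0  0  0  0]
neck px [ 2  0  1  0  0  4  0  0 20 16  6  0  0  2  0  0  0  0  0  0  0  0  0  0
  0  0  0  0  0]
turn [0.51 5.26 1.85] then shift [0. 0. 0.]
turn [0. 0. 0.] then shift [ -1.92 -10.82   0.27]
turn [0. 0. 0.] then shift [-0.83 -5.8   5.2 ]
end [ 0.298  0.51   1.436 -0.     1.196 -1.131] err 0 margin 0.439 minj5 0.5
end [-0.14   0.452  1.555 -0.     1.135 -1.569] err 0 margin 1.075 minj5 1.14
end [-3.680e-01  6.200e-01  1.633e+00 -1.000e-03  8.880e-01 -1.797e+00] err 0 margin 0.8280000000000001 minj5 0.89
end [-3.680e-01  7.490e-01  1.689e+00 -1.000e-03  7.030e-01 -1.797e+00] err 0 margin 0.643 minj5 0.7
end [-0.368  0.482  1.494 -0.     1.166 -1.797] err 0 margin 0.643 minj5 0.7
[-0.7546198   0.08815731  2.81627945]
end [-0.014  0.353  1.953  0.169  0.319  1.319] err 0 margin 0.259 minj5 0.32
```

Emit:
step_arm(plan=[{"x":0,"y":0,"z":0,"rx":0.085,"ry":0.877,"rz":0.31},{"x":0,"y":0,"z":0,"rx":0.085,"ry":0.877,"rz":0.31},{"x":0,"y":0,"z":0,"rx":0.085,"ry":0.877,"rz":0.31},{"x":0,"y":0,"z":0,"rx":0.085,"ry":0.877,"rz":0.31},{"x":0,"y":0,"z":0,"rx":0.085,"ry":0.877,"rz":0.31},{"x":0,"y":0,"z":0,"rx":0.085,"ry":0.877,"rz":0.31},{"x":-0.17,"y":-0.98,"z":0.02,"rx":0,"ry":0,"rz":0},{"x":-0.17,"y":-0.98,"z":0.02,"rx":0,"ry":0,"rz":0},{"x":-0.17,"y":-0.98,"z":0.02,"rx":0,"ry":0,"rz":0},{"x":-0.17,"y":-0.98,"z":0.02,"rx":0,"ry":0,"rz":0}], jaw=-0.5)

```text
t: 35.5
eef_pos: [608.8, 153.9, 239.2]
tcp_rot: [-3.14, -0.004, 2.999]
ft_force: [0.3, 1.0, 0.4]
opening: 0.749
grip_force: 0.0
```

Emit:
step_arm(plan=[{"x":-0.17,"y":-0.98,"z":0.02,"rx":0,"ry":0,"rz":0},{"x":-0.17,"y":-0.98,"z":0.02,"rx":0,"ry":0,"rz":0},{"x":-0.17,"y":-0.98,"z":0.02,"rx":0,"ry":0,"rz":0},{"x":-0.17,"y":-0.98,"z":0.02,"rx":0,"ry":0,"rz":0},{"x":-0.17,"y":-0.98,"z":0.02,"rx":0,"ry":0,"rz":0},{"x":-0.17,"y":-0.98,"z":0.02,"rx":0,"ry":0,"rz":0},{"x":-0.17,"y":-0.98,"z":0.02,"rx":0,"ry":0,"rz":0},{"x":-0.14,"y":-0.97,"z":0.7,"rx":0,"ry":0,"rz":0},{"x":-0.14,"y":-0.97,"z":0.9,"rx":0,"ry":0,"rz":0},{"x":-0.14,"y":-0.97,"z":0.9,"rx":0,"ry":0,"rz":0}])

```text
t: 36.33
eef_pos: [613.7, -93.9, 173.6]
tcp_rot: [-3.14, -0.002, 2.999]
ft_force: [0.6, -0.2, 0.6]
opening: 0.747
grip_force: 0.0
```

Emit:
step_arm(plan=[{"x":-0.14,"y":-0.97,"z":0.9,"rx":0,"ry":0,"rz":0},{"x":-0.14,"y":-0.97,"z":0.9,"rx":0,"ry":0,"rz":0},{"x":-0.14,"y":-0.97,"z":0.9,"rx":0,"ry":0,"rz":0},{"x":0,"y":0,"z":0,"rx":0,"ry":0,"rz":0},{"x":0,"y":0,"z":0,"rx":0,"ry":0,"rz":0},{"x":0,"y":0,"z":0,"rx":0,"ry":0,"rz":0},{"x":0,"y":0,"z":0,"rx":0,"ry":0,"rz":0},{"x":0,"y":0,"z":0,"rx":0,"ry":0,"rz":0},{"x":0,"y":0,"z":0,"rx":0,"ry":0,"rz":0},{"x":0,"y":0,"z":0,"rx":0,"ry":0,"rz":0}])

```text
t: 37.17
eef_pos: [613.7, -165.9, 106.8]
tcp_rot: [-3.139, -0.003, 2.999]
ft_force: [0.3, -0.4, 0.2]
opening: 0.751
grip_force: 0.0
```

```bash
python3 - <<'E'
from look import *
print(state()["opening"]); look(NAR,12)
c=read_camera("wrist"); P=pts(c)
m=(P[...,2]>25)&(P[...,2]<40)&(np.hypot(P[...,0]-614,P[...,1]+167)<75); r=cv2.minAreaRect(P[m][:,:2].astype(np.float32)); print(m.sum(),r)
a=np.radians(r[2]+ (0 if r[1][0]>r[1][1] else 90)); print(a)
legs(down([615.5,-167,13.5],3.0))
E
```

```text
0.7510740348804406
block px per 10mm [0 0 0 0 0 0 0 0 0 0 0 0 0 0 0 0 0 0 0 0 0 0 0 0 0 0 0 0 0]
neck px [0 0 0 0 0 0 0 0 0 0 0 0 0 0 0 0 0 0 0 0 0 0 0 0 0 0 0 0 0]
5839 ((615.3628540039062, -168.52684020996094), (48.08076477050781, 79.435546875), 82.1105728149414)
3.003896173114173
turn [-0.02 -0.04 -0.01] then shift [-0.08 -0.02  3.72]
```

Emit:
step_arm(plan=[{"x":-0.04,"y":-0.02,"z":0.3,"rx":-0.02,"ry":-0.04,"rz":0},{"x":-0.04,"y":-0.02,"z":0.5,"rx":0,"ry":0,"rz":0},{"x":0,"y":0,"z":0.6,"rx":0,"ry":0,"rz":0},{"x":0,"y":0,"z":0.6,"rx":0,"ry":0,"rz":0},{"x":0,"y":0,"z":0.6,"rx":0,"ry":0,"rz":0},{"x":0,"y":0,"z":0.5,"rx":0,"ry":0,"rz":0},{"x":0,"y":0,"z":0.35,"rx":0,"ry":0,"rz":0},{"x":0,"y":0,"z":0.22,"rx":0,"ry":0,"rz":0},{"x":0,"y":0,"z":0,"rx":0,"ry":0,"rz":0},{"x":0,"y":0,"z":0,"rx":0,"ry":0,"rz":0}])

```text
t: 38.1
eef_pos: [615.4, -167.7, 14.3]
tcp_rot: [3.142, -0.0, 2.998]
ft_force: [-0.2, -0.8, -0.4]
opening: 0.751
grip_force: 0.0
```

Emit:
step_arm(plan=[{"x":0,"y":0,"z":0,"rx":0,"ry":0,"rz":0},{"x":0,"y":0,"z":0,"rx":0,"ry":0,"rz":0},{"x":0,"y":0,"z":0,"rx":0,"ry":0,"rz":0},{"x":0,"y":0,"z":0,"rx":0,"ry":0,"rz":0},{"x":0,"y":0,"z":0,"rx":0,"ry":0,"rz":0},{"x":0,"y":0,"z":0,"rx":0,"ry":0,"rz":0},{"x":0,"y":0,"z":0,"rx":0,"ry":0,"rz":0},{"x":0,"y":0,"z":0,"rx":0,"ry":0,"rz":0},{"x":0,"y":0,"z":0,"rx":0,"ry":0,"rz":0},{"x":0,"y":0,"z":0,"rx":0,"ry":0,"rz":0}], jaw=1)

```text
t: 38.93
eef_pos: [615.5, -167.9, 14.8]
tcp_rot: [-3.141, 0.001, 2.999]
ft_force: [-1.6, -1.9, 5.8]
opening: 0.505
grip_force: 30.0
```

```bash
python3 - <<'E'
from look import *; from ik import *
s=state(); print(s["opening"],s["grip_force"])
c,P=look(NAR,12); save("t5",c["image"]); L=(P-NAR[0])@NAR[1]
m=(abs(L[...,1])<12)&(L[...,0]>-10)&(L[...,0]<280); print(m.sum(),np.percentile(L[m][:,2],[0,50,100]),c["depth"].max(),np.isnan(c["depth"]).sum())
cc=cur(); up=(cc[0]+[0,0,230],cc[1]); p=onc(WID,228,70,False); q=onc(WID,228,14,False); m=(up[0]+[0,110,0],p[1])
legs(up,m,p,q); j=path(cc,up,s["joints"]); j=path(up,m,j,n=12); j=path(m,p,j); path(p,q,j)
E
```

```text
0.5048343483509691 29.996384382247925
block px per 10mm [ 0  0  0  0  0  0  0  0  0  0  0  0  2  5  9  9 11 16 15  0  0  0  0  0
  0  0  0  0  0]
neck px [ 0  0  0  0  0  0  0  0  0  0  0  0  0  0  0  0  0  0  6 15 17  5  0  0
  0  0  0  0  0]
417 [-200.19447626   -2.0781511    35.20183333] 2126.0974 0
turn [0. 0. 0.] then shift [-0.01 -0.   -9.2 ]
turn [-7.53  0.89 28.15] then shift [ 0.35 -4.38  0.2 ]
turn [0. 0. 0.] then shift [-0.43 -5.17  1.63]
turn [0. 0. 0.] then shift [-0.   -0.    2.24]
end [-3.700e-01  4.830e-01  1.488e+00 -1.000e-03  1.170e+00 -1.797e+00] err 0 margin 0.6479999999999999 minj5 0.71
end [-0.281  0.301  1.899  0.404  0.482  0.882] err 0 margin 0.422 minj5 0.48
end [-0.014  0.353  1.953  0.169  0.319  1.319] err 0 margin 0.259 minj5 0.32
end [-0.008  0.459  1.938  0.222  0.228  1.268] err 0 margin 0.168 minj5 0.23
```

View pics/t5.png

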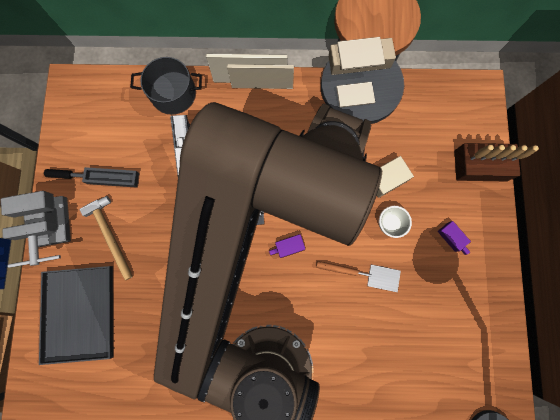

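Emit:
step_arm(plan=[{"x":0,"y":0,"z":-0.5,"rx":0,"ry":0,"rz":0},{"x":0,"y":0,"z":-0.95,"rx":0,"ry":0,"rz":0},{"x":0,"y":0,"z":-0.97,"rx":0,"ry":0,"rz":0},{"x":0,"y":0,"z":-0.97,"rx":0,"ry":0,"rz":0},{"x":0,"y":0,"z":-0.97,"rx":0,"ry":0,"rz":0},{"x":0,"y":0,"z":-0.97,"rx":0,"ry":0,"rz":0},{"x":0,"y":0,"z":-0.97,"rx":0,"ry":0,"rz":0},{"x":0,"y":0,"z":-0.97,"rx":0,"ry":0,"rz":0},{"x":0,"y":0,"z":-0.97,"rx":0,"ry":0,"rz":0},{"x":0,"y":0,"z":-0.97,"rx":0,"ry":0,"rz":0}])

```text
t: 39.82
eef_pos: [614.7, -167.3, 246.0]
tcp_rot: [3.141, -0.001, 2.998]
ft_force: [1.3, 0.5, -3.8]
opening: 0.505
grip_force: 30.0
```

Emit:
step_arm(plan=[{"x":0,"y":0,"z":0,"rx":-0.26,"ry":0.03,"rz":0.97},{"x":0,"y":0,"z":0,"rx":-0.26,"ry":0.03,"rz":0.97},{"x":0,"y":0,"z":0,"rx":-0.26,"ry":0.03,"rz":0.97},{"x":0,"y":0,"z":0,"rx":-0.26,"ry":0.03,"rz":0.97},{"x":0,"y":0,"z":0,"rx":-0.26,"ry":0.03,"rz":0.97},{"x":0,"y":0,"z":0,"rx":-0.26,"ry":0.03,"rz":0.97},{"x":0,"y":0,"z":0,"rx":-0.26,"ry":0.03,"rz":0.97},{"x":0,"y":0,"z":0,"rx":-0.26,"ry":0.03,"rz":0.97},{"x":0,"y":0,"z":0,"rx":-0.26,"ry":0.03,"rz":0.97},{"x":0,"y":0,"z":0,"rx":-0.26,"ry":0.03,"rz":0.97}])

```text
t: 40.65
eef_pos: [614.9, -167.4, 244.7]
tcp_rot: [2.933, -0.144, 2.034]
ft_force: [0.2, -0.1, -3.9]
opening: 0.502
grip_force: 30.0
```

Emit:
step_arm(plan=[{"x":0,"y":0,"z":0,"rx":-0.26,"ry":0.03,"rz":0.97},{"x":0,"y":0,"z":0,"rx":-0.26,"ry":0.03,"rz":0.97},{"x":0,"y":0,"z":0,"rx":-0.26,"ry":0.03,"rz":0.97},{"x":0,"y":0,"z":0,"rx":-0.26,"ry":0.03,"rz":0.97},{"x":0,"y":0,"z":0,"rx":-0.26,"ry":0.03,"rz":0.97},{"x":0,"y":0,"z":0,"rx":-0.26,"ry":0.03,"rz":0.97},{"x":0,"y":0,"z":0,"rx":-0.26,"ry":0.03,"rz":0.97},{"x":0,"y":0,"z":0,"rx":-0.26,"ry":0.03,"rz":0.97},{"x":0,"y":0,"z":0,"rx":-0.26,"ry":0.03,"rz":0.97},{"x":0,"y":0,"z":0,"rx":-0.26,"ry":0.03,"rz":0.97}])

```text
t: 41.48
eef_pos: [614.8, -167.4, 244.7]
tcp_rot: [2.933, -0.394, 1.058]
ft_force: [-0.1, -0.1, -2.8]
opening: 0.503
grip_force: 30.0
```

```bash
python3 - <<'E'
from ik import *
s=state(); cc=cur(); print(s["joints"].round(2),s["opening"])
p=onc(WID,228,60,False); legs(p); path(cc,p,s["joints"],n=10)
E
```

```text
[-0.53  0.4   1.71  0.51  0.89 -0.28] 0.5027165924709828
turn [-2.33  0.28  8.7 ] then shift [-0.06 -9.52  2.24]
end [-0.013  0.372  1.952  0.177  0.301  1.312] err 0 margin 0.241 minj5 0.3
```

Emit:
step_arm(plan=[{"x":0,"y":0,"z":0,"rx":-0.26,"ry":0.03,"rz":0.97},{"x":0,"y":0,"z":0,"rx":-0.26,"ry":0.03,"rz":0.97},{"x":0,"y":0,"z":0,"rx":-0.26,"ry":0.03,"rz":0.97},{"x":0,"y":0,"z":0,"rx":-0.26,"ry":0.03,"rz":0.97},{"x":0,"y":0,"z":0,"rx":-0.26,"ry":0.03,"rz":0.97},{"x":0,"y":0,"z":0,"rx":-0.26,"ry":0.03,"rz":0.97},{"x":0,"y":0,"z":0,"rx":-0.26,"ry":0.03,"rz":0.97},{"x":0,"y":0,"z":0,"rx":-0.26,"ry":0.03,"rz":0.97},{"x":0,"y":0,"z":0,"rx":-0.26,"ry":0.03,"rz":0.97},{"x":0,"y":-0.9,"z":0.1,"rx":0,"ry":0,"rz":0}])

```text
t: 42.32
eef_pos: [614.4, -146.7, 242.8]
tcp_rot: [3.142, -0.524, 0.085]
ft_force: [-0.1, 0.4, -3.9]
opening: 0.5
grip_force: 30.0
```

Emit:
step_arm(plan=[{"x":0,"y":-0.96,"z":0.22,"rx":0,"ry":0,"rz":0},{"x":0,"y":-0.96,"z":0.22,"rx":0,"ry":0,"rz":0},{"x":0,"y":-0.96,"z":0.22,"rx":0,"ry":0,"rz":0},{"x":0,"y":-0.96,"z":0.22,"rx":0,"ry":0,"rz":0},{"x":0,"y":-0.96,"z":0.22,"rx":0,"ry":0,"rz":0},{"x":0,"y":-0.96,"z":0.22,"rx":0,"ry":0,"rz":0},{"x":-0.02,"y":-0.96,"z":0.22,"rx":0,"ry":0,"rz":0},{"x":-0.02,"y":-0.96,"z":0.3,"rx":0,"ry":0,"rz":0},{"x":-0.02,"y":-0.94,"z":0.3,"rx":0,"ry":0,"rz":0},{"x":0,"y":0,"z":0,"rx":0,"ry":0,"rz":0}])

```text
t: 43.15
eef_pos: [618.5, 75.1, 193.6]
tcp_rot: [3.141, -0.52, 0.096]
ft_force: [0.2, 0.2, -4.1]
opening: 0.501
grip_force: 30.0
```

```bash
python3 - <<'E'
from chk import *
legs(onc(WID,228,14,False)); chk("w6",WID,32)
E
```

```text
turn [-0.02  0.03  0.04] then shift [0.07 0.12 1.8 ]
t 43.15 j [-0.01  0.37  1.95  0.17  0.3   1.32]
110 936 z [-2.5 -1.6 -1.2 -0.8  8.7] top - wall [-33.   29.9] floor [-28.4  25.3]
130 159 z [2.6 8.1 8.4 8.9 9.7] top - wall [-33.3  30.2] floor [-28.7  25.5]
210 53 z [6.8 7.6 8.1 8.5 9.4] top - wall [-33.2 -30.1] floor -
230 121 z [6.7 7.5 8.  8.6 9.3] top - wall [-33.  -29.9] floor -
250 1350 z [-3.2 -2.3 -1.6  5.7  8.9] top - wall [-32.8  30.3] floor [-28.3  25.8]
270 347 z [-5.  -2.7 -2.   1.1  8.7] top - wall [-32.4  30.7] floor [-30.9  29.1]
```

View pics/w6.png

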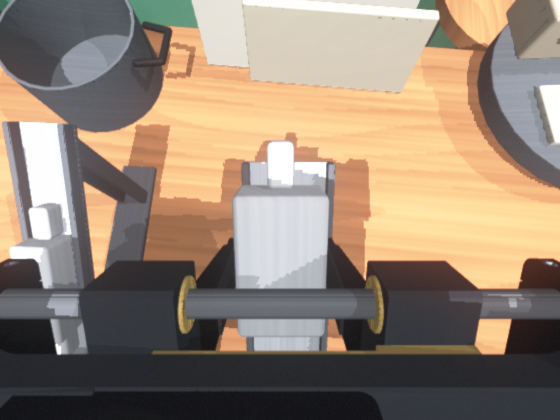

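Emit:
step_arm(plan=[{"x":0.03,"y":0.06,"z":0.3,"rx":-0.02,"ry":0.03,"rz":0.04},{"x":0.03,"y":0.06,"z":0.4,"rx":0,"ry":0,"rz":0},{"x":0,"y":0,"z":0.4,"rx":0,"ry":0,"rz":0},{"x":0,"y":0,"z":0.2,"rx":0,"ry":0,"rz":0},{"x":0,"y":0,"z":0,"rx":0,"ry":0,"rz":0},{"x":0,"y":0,"z":0,"rx":0,"ry":0,"rz":0},{"x":0,"y":0,"z":0,"rx":0,"ry":0,"rz":0},{"x":0,"y":0,"z":0,"rx":0,"ry":0,"rz":0},{"x":0,"y":0,"z":0,"rx":0,"ry":0,"rz":0},{"x":0,"y":0,"z":0,"rx":0,"ry":0,"rz":0}])

```text
t: 44.03
eef_pos: [637.7, 70.2, 168.0]
tcp_rot: [3.14, -0.527, 0.089]
ft_force: [-0.5, -0.5, -2.8]
opening: 0.504
grip_force: 30.0
```

```bash
python3 - <<'E'
from h import *
print(state()["ft_force"]); legs(onc(WID,228,14,False,-1.1))
E
```

```text
[-0.53534394 -0.51289951 -2.76984734]
turn [ 0.03 -0.04 -0.02] then shift [-0.06 -0.1   0.53]
```

Emit:
step_arm(plan=[{"x":-0.06,"y":-0.1,"z":0,"rx":0.02,"ry":-0.03,"rz":-0.02},{"x":0,"y":0,"z":0.15,"rx":0,"ry":0,"rz":0},{"x":0,"y":0,"z":0.15,"rx":0,"ry":0,"rz":0},{"x":0,"y":0,"z":0.1,"rx":0,"ry":0,"rz":0},{"x":0,"y":0,"z":0.05,"rx":0,"ry":0,"rz":0},{"x":0,"y":0,"z":0,"rx":0,"ry":0,"rz":0},{"x":0,"y":0,"z":0,"rx":0,"ry":0,"rz":0},{"x":0,"y":0,"z":0,"rx":0,"ry":0,"rz":0},{"x":0,"y":0,"z":0,"rx":0,"ry":0,"rz":0},{"x":0,"y":0,"z":0,"rx":0,"ry":0,"rz":0}])

```text
t: 44.87
eef_pos: [641.8, 73.1, 157.2]
tcp_rot: [3.141, -0.524, 0.091]
ft_force: [0.2, 0.5, -3.0]
opening: 0.503
grip_force: 30.0
```

```bash
python3 - <<'E'
from h import *
print(state()["ft_force"]); legs(onc(WID,228,14,False,-1.1))
E
```

```text
[ 0.1842303   0.48948645 -2.99855872]
turn [ 0.01 -0.    0.  ] then shift [0.   0.   0.08]
```

Emit:
step_arm(plan=[{"x":0,"y":0,"z":0.04,"rx":0,"ry":0,"rz":0},{"x":0,"y":0,"z":0.03,"rx":0,"ry":0,"rz":0},{"x":0,"y":0,"z":0.03,"rx":0,"ry":0,"rz":0},{"x":0,"y":0,"z":0,"rx":0,"ry":0,"rz":0},{"x":0,"y":0,"z":0,"rx":0,"ry":0,"rz":0},{"x":0,"y":0,"z":0,"rx":0,"ry":0,"rz":0},{"x":0,"y":0,"z":0,"rx":0,"ry":0,"rz":0},{"x":0,"y":0,"z":0,"rx":0,"ry":0,"rz":0},{"x":0,"y":0,"z":0,"rx":0,"ry":0,"rz":0},{"x":0,"y":0,"z":0,"rx":0,"ry":0,"rz":0}])

```text
t: 45.7
eef_pos: [643.0, 73.2, 155.0]
tcp_rot: [3.141, -0.524, 0.091]
ft_force: [-1.0, -1.2, -1.4]
opening: 0.503
grip_force: 30.0
```

Emit:
step_arm(plan=[{"x":0,"y":0,"z":0,"rx":0,"ry":0,"rz":0},{"x":0,"y":0,"z":0,"rx":0,"ry":0,"rz":0},{"x":0,"y":0,"z":0,"rx":0,"ry":0,"rz":0},{"x":0,"y":0,"z":0,"rx":0,"ry":0,"rz":0},{"x":0,"y":0,"z":0,"rx":0,"ry":0,"rz":0},{"x":0,"y":0,"z":-0.4,"rx":0,"ry":0,"rz":0},{"x":0,"y":0,"z":-0.9,"rx":0,"ry":0,"rz":0},{"x":0,"y":0,"z":-0.9,"rx":0,"ry":0,"rz":0},{"x":0,"y":0,"z":-0.9,"rx":0,"ry":0,"rz":0},{"x":0,"y":0,"z":-0.9,"rx":0,"ry":0,"rz":0}], jaw=-0.5)

```text
t: 46.53
eef_pos: [592.3, 68.6, 242.9]
tcp_rot: [3.141, -0.524, 0.091]
ft_force: [0.3, -0.5, -0.2]
opening: 0.748
grip_force: 0.0
```

Emit:
step_arm(plan=[{"x":0,"y":0.9,"z":-0.2,"rx":0,"ry":0,"rz":0},{"x":0,"y":0.9,"z":-0.2,"rx":0,"ry":0,"rz":0},{"x":0,"y":0.9,"z":-0.2,"rx":0,"ry":0,"rz":0},{"x":0,"y":0.9,"z":-0.2,"rx":0,"ry":0,"rz":0},{"x":0,"y":0.9,"z":-0.2,"rx":0,"ry":0,"rz":0},{"x":0,"y":0.9,"z":0,"rx":0,"ry":0,"rz":0},{"x":0,"y":0.9,"z":0,"rx":0,"ry":0,"rz":0},{"x":0,"y":0.9,"z":0,"rx":0,"ry":0,"rz":0},{"x":0,"y":0.9,"z":0,"rx":0,"ry":0,"rz":0},{"x":0,"y":0.9,"z":0,"rx":0,"ry":0,"rz":0}])

```text
t: 47.37
eef_pos: [600.8, -157.5, 264.1]
tcp_rot: [3.141, -0.524, 0.091]
ft_force: [-0.8, 0.0, 0.6]
opening: 0.751
grip_force: 0.0
```

Emit:
step_arm(plan=[{"x":0,"y":0.9,"z":0,"rx":0,"ry":0,"rz":0},{"x":0,"y":0.9,"z":0,"rx":0,"ry":0,"rz":0},{"x":0,"y":0.9,"z":0,"rx":0,"ry":0,"rz":0},{"x":0,"y":0.9,"z":0,"rx":0,"ry":0,"rz":0},{"x":0,"y":0,"z":0,"rx":0,"ry":0,"rz":0},{"x":0,"y":0,"z":0,"rx":0,"ry":0,"rz":0},{"x":0,"y":0,"z":0,"rx":0,"ry":0,"rz":0},{"x":0,"y":0,"z":0,"rx":0,"ry":0,"rz":0},{"x":0,"y":0,"z":0,"rx":0,"ry":0,"rz":0},{"x":0,"y":0,"z":0,"rx":0,"ry":0,"rz":0}])

```text
t: 48.2
eef_pos: [609.4, -245.3, 263.6]
tcp_rot: [3.141, -0.524, 0.092]
ft_force: [0.2, 0.5, 0.5]
opening: 0.751
grip_force: 0.0
```

```bash
python3 - <<'E'
from look import *
look(NAR,12); c,P=look(WID,20); s=read_camera("scene")
save("end",np.hstack([c["image"][90:270,30:430],s["image"][130:310,120:520]]))
E
```

```text
block px per 10mm [ 0  0  0 11 23 28 26 35  8  0  9 29 31 28 33 31 26 30 24  0  0  0  0  0
  0  0  0  0  0]
neck px [ 0  0  0  0  0  1  0  0 22 14  5  0  0  0  0  0  0  0  9 22 14  5  0  0
  0  0  0  0  0]
block px per 10mm [30 43 47 45 44 44 47 44 14  0 14 46 47 51 48 50 52 49 36  0  0  0  0  0
  0  0  0  0  0]
neck px [ 0  0  0  0  0  0  0  0 21 16  6  0  0  0  0  0  0  0 11 16 19  2  0  0
  0  0  0  0  0]
```

View pics/end.png

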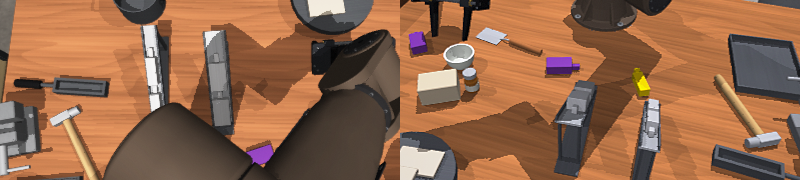

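Both chutes now hold two bars each. Blocks lie at 0–80 and 105–185 mm up the slope, with the necks uphill (left pane: narrow chute at (153,65), wide at (217,80)). The look-alikes and other items haven't moved and the arm is clear.

```bash
python3 -c "
from cell import *
print(job_done())"
```

```text
the job is handed in; nothing more can be done
None
```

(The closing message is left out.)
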